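# Reload the carton stapler on the plank over the radiator

## Robot

A 6-joint arm with a two-finger parallel gripper is mounted at the origin on the work surface. World frame = base frame: x ahead of the robot, y to its left, z up, the work surface at z = 0. Lengths are in m, angles in rad, forces in N, time in s.
With the tool pointing down it reaches from about 0.35 to 0.975 m from the base axis. Payload 4.9 kg.
Tool frame: the origin (TCP) lies at the very end of the fingers, on their centre line; the grasp point (between the pads) lies 19 mm behind it; z points along the fingers, x is the direction in which the jaws open and shut, and the axes are right-handed (so a half turn about z gives the same grasp; the last joint's range is limited). The gripper opens to 85 mm and grips with 20 to 120 N. Pads are 22 mm wide; open, the fingers measure 114 mm over their backs; the gripper's body (76 mm by 85 mm) begins 54 mm behind the grasp point. The pads swing forward as they close: fully open they stand 13 mm farther back than shut.
Start: joints at [-1.23, 0.053, 1.613, -0, 1.476, -0.119], TCP at [0.277, -0.56, 0.231] pointing down, gripper open.
Joint ranges: [-3.01, 3.01], [-1.01, 2.22], [0.06, 2.58], [-1.02, 4.17], [0.09, 2.62], [-3.14, 3.14]. Speed limits (rad/s): [2.57, 2.57, 3.14, 3.14, 3.14, 3.14].

## Interface

Orientations are given as a rotation vector (axis times angle).
In Python, from station import ctrl gives the robot as it stands.
- The arm moves only by the shell command python3 -m handwheel 'ROWS' [OPENING] [FORCE]. ROWS is a JSON object of lists of equal length, an entry for each row: "offset": the shift along the world's x, y, z in units of 40 mm (1.0 is 40 mm), a list of three; "roll": the turn about the world's z in units of 6 degrees (1.0 is 6 degrees). A call has exactly 10 rows; each row is the pose to reach, as a shift and turn from the pose commanded when the call began; what a row does not reach only later rows make up. A row lasts 1/10 s, in which the tool goes at most 50 mm and 8.59 degrees, less where a joint would pass 70% of its speed; a pose out of reach is approached as far as the arm can. A call with a gripper value outside its range is refused whole. OPENING is the finger opening in mm, from 0 to 85.4, set as the call begins (- or left out, the last holds). The fingers move at their own pace and stop on an object; FORCE is the grip in N (left out, the last holds). Time passes only in rows, so rows that repeat a pose let the fingers close, or fill a call up. It gives the time, the measured TCP pose, the force and the opening at its end, in the units of the state.
- ctrl.get_obs(): the state, without advancing time (a new reading comes with each control period).
- ctrl.get_image(name): name is "scene" or "top" or "wrist"; returns a dict with "img" (420x560x3 uint8, red, green, blue), "fx", "fy", "cx", "cy" (pixels), "k1" (the pictures are not rectified: a ray, as slopes to the right and down, at radius r is drawn at 1 + k1 r^2 times it, then the intrinsics apply), "T" (4x4, takes a point from camera to world coordinates). Camera axes: x right, y down, z forward; pixel columns grow to the right and rows downward; lengths in m; the calibration is good to about 2 mm. A picture is of the moment at which its call begins. There is no depth.
- ctrl.finish_job(): hands the job in, once; it reports no verdict.
The state is a dict: "t": time; "q": joint angles; "dq": joint speeds; "effort": joint torques, N m; "tool_pos": TCP position; "tool_rot": TCP orientation; "contact_force": force on the tool from outside, world axes, zero at the start; "wrist_torque": the same for the moment, N m; "opening": finger opening in m.
Only numpy, scipy, OpenCV 4.12 (cv2) and the standard library are available. Lean on these libraries where they do the work, as an engineer would, in place of code of your own. Each camera call takes 0.05 s, during which the arm holds its last target.

## Task

Reload the carton stapler that stands upside down in its stand: first push its slide selector fully to the lock end (nose end) while the magazine cover is still shut, then slide the cover open and load every staple strip that is lying about, points up, end to end in the channel between the sprung follower and the nose lip, each one pressed flat on the channel floor. Slide the cover fully shut over them, and only then set the selector to the middle line. Leave the decanter, cups, vial, coaster and cork stopper standing where they are.

Things in the scene. Friction and masses are not known exactly. Their poses are not given: they have to be found in the camera images.
- stapler: Carton stapler, fixed upside down in its stand so that the magazine is on top: grey housing, black D handle below, 300 mm long, 120 mm wide, 182 mm high. Origin under the middle of the stand; x axis from the nose backwards along the channel, y to the left across it, z up. All its other points have the same axes.
- channel_front (a point): Middle of the magazine channel's floor at the inner face of the nose lip, 130 mm above the work surface. The lip is 6 mm thick (x -6 to 0 mm), 46 mm wide and 6 mm higher than the floor; nothing stands before or above it. Press each strip down: let go early, the spring can hold it above the floor. Channel 232 mm long, 37.6 mm wide inside; four strips fit, middles 25, 75, 125 and 175 mm behind it.
- window_rear (a point): Middle of the channel's floor at the rear end of the loading window, 80 mm behind channel_front, which is open above when the cover is open. Along it the side walls are 5 mm high, their edges flared to 8 mm high and 50 mm wide outside: fingers must stay above them. From 4 mm behind this point steel lips 23 mm above the floor roof it; strips pushed back slide under them.
- follower (a joint): Travel in m of the spring follower, a block 30 mm wide, 21 mm high in the channel: 0 = empty, 1 mm behind the nose lip; grows backwards to 0.208. Its spring pushes to the nose, 1.8 N at 0, 4.6 N at 0.2, with no catch: a strip brought over the lip, underside 7 to 11 mm above the floor, pushes it (or the front strip) back with its rear end, and is lowered once its front is behind the lip.
- cover (a joint): Position in m of the flat sliding magazine cover (aluminium, 82 mm long, 46 mm wide): 0 = shut over the loading window, 0.080 = fully open, slid back. It stays where it is left; sliding takes about 3 N. Its underside is 25 mm above the channel floor: it passes over strips that lie flat and is blocked by one that does not.
- cover_tab (a point): Middle of the top of the upright black tab on the cover: 10 mm along the channel, 28 mm across, 24 mm high above the cover plate. With the cover shut it lies 66 mm behind channel_front and 52 mm above it.
- selector (a joint): Position in m of the stapler's slide selector along x: 0 = locked (front end of its track, towards the nose), 0.030 = middle line, 0.060 = rear end. It stays where it is left; sliding takes about 1.5 N.
- selector_grip (a point): Middle of the top of the selector's upright black grip: 12 mm along its track, 14 mm across, 24 mm high. It stands on a flat shoulder of the stapler, 25 mm below this point (which is 27 mm above the channel floor), 44 mm to the left of the channel's middle.
- selector_middle (a point): Fixed point 145 mm behind, 44 mm to the left of and 20 mm above channel_front, over the selector's middle line (the longest of the three white lines on the shoulder): selector_grip is level with it along x when the selector is at 0.030.
- strip1: Staple strip: steel, U section with the points up, 50 mm long (its x axis), 34 mm wide over the legs (y), 20 mm high, 40 g; origin at the middle of its underside, z up. Both ends are alike. Three or all four of the strips are present; None from the start means absent.
- strip2: Staple strip: steel, U section with the points up, 50 mm long (its x axis), 34 mm wide over the legs (y), 20 mm high, 40 g; origin at the middle of its underside, z up. Both ends are alike. Three or all four of the strips are present; None from the start means absent.
- strip3: Staple strip: steel, U section with the points up, 50 mm long (its x axis), 34 mm wide over the legs (y), 20 mm high, 40 g; origin at the middle of its underside, z up. Both ends are alike. Three or all four of the strips are present; None from the start means absent.
- strip4: Staple strip: steel, U section with the points up, 50 mm long (its x axis), 34 mm wide over the legs (y), 20 mm high, 40 g; origin at the middle of its underside, z up. Both ends are alike. Three or all four of the strips are present; None from the start means absent.
- decanter: Bystander: cut-glass decanter, 104 mm wide, 239 mm high with its stopper, origin under its foot.
- cup_a: Bystander: copper-coloured aluminium cup, 74 mm wide, 88 mm high, origin under its foot.
- cup_b: Bystander: a second such cup.
- vial: Bystander: clear glass sample vial with a cork, 26 mm wide, 56 mm high, origin under its foot; stands among the strips.
- coaster: Bystander: round walnut coaster, 90 mm wide, 9 mm thick.
- stopper: Bystander: cork bottle stopper, 38 mm wide, 42 mm high, standing.

How it is judged:
On the way, in this order (a step that is already met when the one before it is completed fails the run):
1. selector fully at the lock end while the cover is still shut (value of joint selector below 0.004 m and value of joint cover below 0.025 m), for 0.2 s.
2. with the selector locked and the cover open, every strip lies flat in the channel (value of joint selector below 0.004 m and value of joint cover above 0.05 m and x of strip1 in the frame of channel_front between 0.022 and 0.185 m and y of strip1 in the frame of channel_front between -0.004 and 0.004 m and z of strip1 in the frame of channel_front between -0.003 and 0.003 m and angle between each of strip1, strip2, strip3, strip4's own z axis and vertical below 0.06 rad and angle between the x axis of each of strip1, strip2, strip3, strip4 and the x axis of channel_front, either way round below 0.08 rad and x of strip2 in the frame of channel_front between 0.022 and 0.185 m and y of strip2 in the frame of channel_front between -0.004 and 0.004 m and z of strip2 in the frame of channel_front between -0.003 and 0.003 m and x of strip3 in the frame of channel_front between 0.022 and 0.185 m and y of strip3 in the frame of channel_front between -0.004 and 0.004 m and z of strip3 in the frame of channel_front between -0.003 and 0.003 m and x of strip4 in the frame of channel_front between 0.022 and 0.185 m and y of strip4 in the frame of channel_front between -0.004 and 0.004 m and z of strip4 in the frame of channel_front between -0.003 and 0.003 m), for 0.2 s.
3. cover fully shut over the strips, selector still locked (value of joint each of selector, cover below 0.004 m and x of strip1 in the frame of channel_front between 0.022 and 0.185 m and y of strip1 in the frame of channel_front between -0.004 and 0.004 m and z of strip1 in the frame of channel_front between -0.003 and 0.003 m and angle between each of strip1, strip2, strip3, strip4's own z axis and vertical below 0.06 rad and angle between the x axis of each of strip1, strip2, strip3, strip4 and the x axis of channel_front, either way round below 0.08 rad and x of strip2 in the frame of channel_front between 0.022 and 0.185 m and y of strip2 in the frame of channel_front between -0.004 and 0.004 m and z of strip2 in the frame of channel_front between -0.003 and 0.003 m and x of strip3 in the frame of channel_front between 0.022 and 0.185 m and y of strip3 in the frame of channel_front between -0.004 and 0.004 m and z of strip3 in the frame of channel_front between -0.003 and 0.003 m and x of strip4 in the frame of channel_front between 0.022 and 0.185 m and y of strip4 in the frame of channel_front between -0.004 and 0.004 m and z of strip4 in the frame of channel_front between -0.003 and 0.003 m), for 0.2 s.
4. selector at the middle line (value of joint selector between 0.0265 and 0.0335 m), for 0.2 s.
At the end, for the whole second after the job is handed in: Cover shut (within 4 mm), selector within 3.5 mm of the middle line, every strip at rest flat in the channel: underside within 3 mm of the floor, within 4 mm of the channel's middle, in line with it, points up, behind the nose lip (all of step 4 and value of joint cover below 0.004 m and x of strip1 in the frame of channel_front between 0.022 and 0.185 m and y of strip1 in the frame of channel_front between -0.004 and 0.004 m and z of strip1 in the frame of channel_front between -0.003 and 0.003 m and angle between each of strip1, strip2, strip3, strip4's own z axis and vertical below 0.06 rad and angle between the x axis of each of strip1, strip2, strip3, strip4 and the x axis of channel_front, either way round below 0.08 rad and x of strip2 in the frame of channel_front between 0.022 and 0.185 m and y of strip2 in the frame of channel_front between -0.004 and 0.004 m and z of strip2 in the frame of channel_front between -0.003 and 0.003 m and x of strip3 in the frame of channel_front between 0.022 and 0.185 m and y of strip3 in the frame of channel_front between -0.004 and 0.004 m and z of strip3 in the frame of channel_front between -0.003 and 0.003 m and x of strip4 in the frame of channel_front between 0.022 and 0.185 m and y of strip4 in the frame of channel_front between -0.004 and 0.004 m and z of strip4 in the frame of channel_front between -0.003 and 0.003 m and linear speed of each of strip1, strip2, strip3, strip4 below 0.02 m/s); the robot touches nothing.
It fails at once if the decanter moved more than 4 cm or tipped over (distance of decanter from where it was at the start of the episode above 0.04 m or angle between decanter's own z axis and vertical above 0.6 rad).
It fails at once if a cup moved more than 4 cm or tipped over (distance of any of cup_a, cup_b from where it was at the start of the episode above 0.04 m or angle between any of cup_a, cup_b's own z axis and vertical above 0.6 rad).
It fails at once if the vial moved more than 4 cm or tipped over (distance of vial from where it was at the start of the episode above 0.04 m or angle between vial's own z axis and vertical above 0.6 rad).
It fails at once if the coaster moved more than 4 cm or tipped over (distance of coaster from where it was at the start of the episode above 0.04 m or angle between coaster's own z axis and vertical above 0.6 rad).
It fails at once if the cork stopper moved more than 4 cm or tipped over (distance of stopper from where it was at the start of the episode above 0.04 m or angle between stopper's own z axis and vertical above 0.6 rad).
Of strip1, strip2, strip3, strip4 only 3 to 4 are there at a start; the rules pass over those that are not, and their reading is None.
At some moment in a run one of strip1, strip2, strip3, strip4 may be knocked a few centimetres aside while the robot is not near it.
Once in a run the grip may slacken for a moment while it holds something.
It also fails if it takes over 200 s, if anything falls off the work surface, if the arm or the gripper's body presses on something with over 40 N, if the wrist force passes 120 N, or if a joint passes its speed limit or range.

## Working session

There is one attempt and no reset: what is moved stays moved. The work goes in short steps, Python scripts to look and compute and a shell command to move; the robot and the scene stay as the last step left them, time stands still between calls to the robot, and variables do not carry over. Pictures are saved under pics/ and viewed, and the job is handed in when it is done.

```bash
ls; mkdir -p pics
cat > h.py <<'E'
import numpy as np,cv2
from station import ctrl
def snap(n,fn):
    d=ctrl.get_image(n); cv2.imwrite('pics/'+fn+'.png',cv2.cvtColor(d['img'],cv2.COLOR_RGB2BGR)); np.save('pics/'+fn+'.npy',d,allow_pickle=True); return d
def load(fn): return np.load('pics/'+fn+'.npy',allow_pickle=True).item()
def ray(d,u,v):
    K=np.array([[d['fx'],0,d['cx']],[0,d['fy'],d['cy']],[0,0,1.]])
    p=cv2.undistortPoints(np.array([[[u,v]]],float),K,np.array([d['k1'],0,0,0.]),None,None,None)[0,0]
    T=np.array(d['T']); return T[:3,3],T[:3,:3]@np.array([p[0],p[1],1.])
def onz(d,u,v,z):
    o,r=ray(d,u,v); return (o+r*(z-o[2])/r[2])
def proj(d,P):
    T=np.array(d['T']); c=T[:3,:3].T@(np.array(P,float)-T[:3,3]); x,y=c[:2]/c[2]; s=1+d['k1']*(x*x+y*y)
    return np.array([d['fx']*x*s+d['cx'],d['fy']*y*s+d['cy']])
def tri(d1,p1,d2,p2):
    o1,r1=ray(d1,*p1);o2,r2=ray(d2,*p2)
    r1=r1/np.linalg.norm(r1);r2=r2/np.linalg.norm(r2)
    A=np.stack([r1,-r2],1);s=np.linalg.lstsq(A,o2-o1,rcond=None)[0]
    a=o1+r1*s[0];b=o2+r2*s[1];return (a+b)/2,np.linalg.norm(a-b)
E
python3 - <<'E'
from h import *
for n in ['scene','top','wrist']:
    d=snap(n,n+'0'); print(n,d['fx'],d['cx'],d['cy'],d['k1']);print(np.round(d['T'],3))
o=ctrl.get_obs(); print(o)
E
```

```text
pics
scene 527.0194990073609 279.46396988433185 210.37991880130483 -0.021705734701428104
[[ 0.635  0.579 -0.511  1.094]
 [ 0.772 -0.474  0.423 -0.482]
 [ 0.003 -0.663 -0.748  0.89 ]
 [ 0.     0.     0.     1.   ]]
top 454.2137987246833 275.0000641223662 208.71607639887003 0.020343944381129634
[[-0.021 -0.997  0.076  0.493]
 [-0.999  0.024  0.032 -0.081]
 [-0.033 -0.076 -0.997  1.094]
 [ 0.     0.     0.     1.   ]]
wrist 313.6776681484364 275.96354979016024 211.83272208025738 -0.0721122755462341
[[ 0.444 -0.851 -0.28   0.348]
 [-0.896 -0.423 -0.136 -0.525]
 [-0.003  0.311 -0.95   0.373]
 [ 0.     0.     0.     1.   ]]
{'t': 0.15, 'q': array([-1.22997797e+00,  5.32203595e-02,  1.61399558e+00,  1.54131473e-05,
        1.47598500e+00, -1.19008817e-01]), 'dq': array([ 0.00207764, -0.00269568, -0.00304677, -0.00089837, -0.00103924,
       -0.00302841]), 'effort': array([ 7.04123031e-04, -3.94242954e+01, -3.70721769e+01, -9.87835529e-05,
        4.66810670e-03,  1.15068693e-05]), 'tool_pos': array([ 0.27720552, -0.5596171 ,  0.23032589]), 'tool_rot': array([-2.66837320e+00,  1.65620051e+00,  1.95740062e-03]), 'contact_force': array([ 1.16366808, -0.33282758,  0.69868098]), 'wrist_torque': array([-0.01150422, -0.02964621, -0.01145341]), 'opening': 0.08518887260546336}
```

View pics/scene0.png

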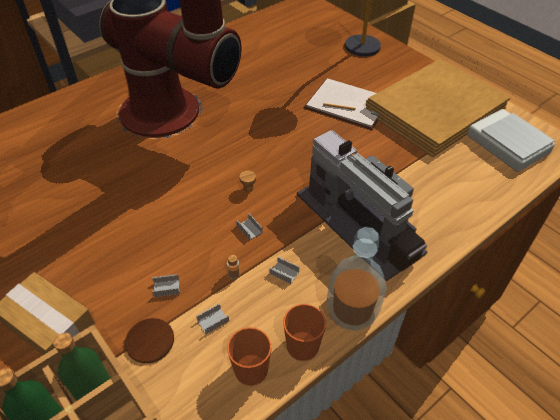

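View pics/top0.png

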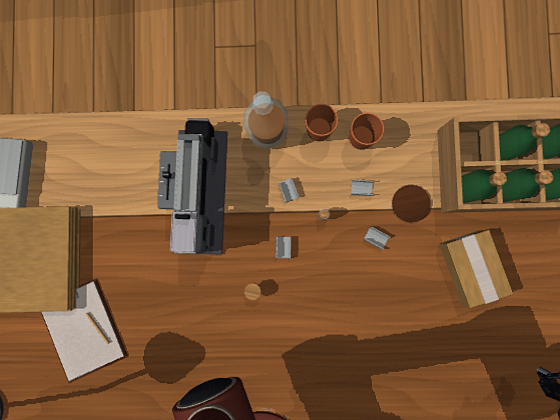

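View pics/wrist0.png

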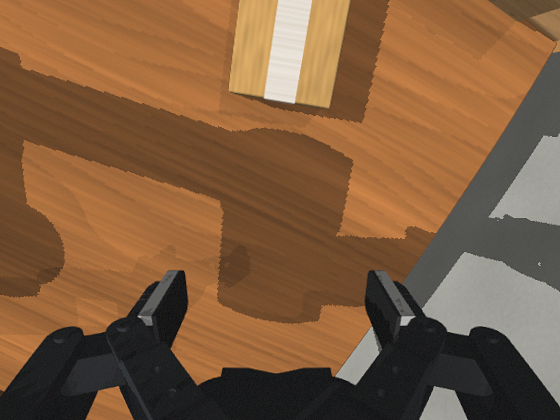

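Run:
```python
from h import *
a=cv2.imread('pics/top0.png')
cv2.imwrite('pics/c1.png',cv2.resize(a[105:265,150:240],None,fx=3.7,fy=3.7,interpolation=cv2.INTER_CUBIC))
cv2.imwrite('pics/c2.png',cv2.resize(a[165:265,265:405],None,fx=5.5,fy=5.5,interpolation=cv2.INTER_CUBIC))
a=cv2.imread('pics/scene0.png')
cv2.imwrite('pics/c3.png',cv2.resize(a[125:275,290:430],None,fx=4,fy=4,interpolation=cv2.INTER_CUBIC))
```

```text
(no output)
```

View pics/c1.png

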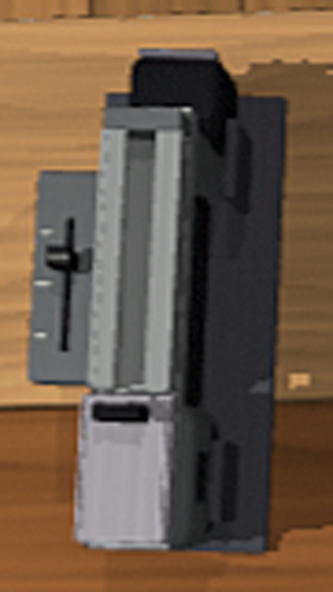

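View pics/c2.png

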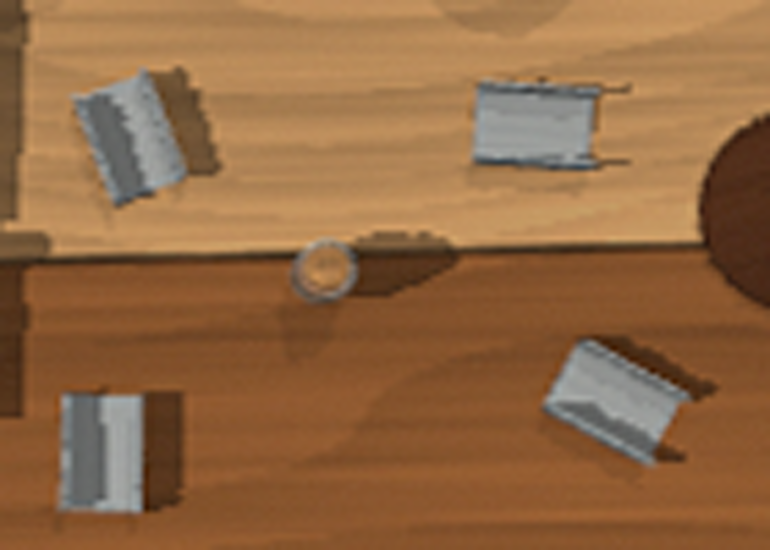

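View pics/c3.png

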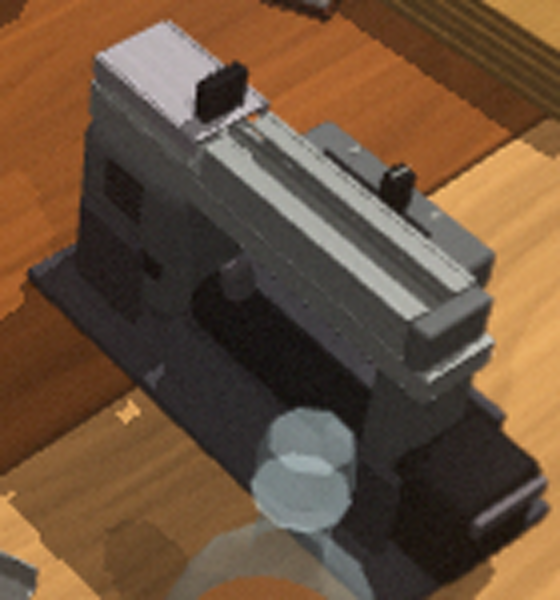

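Run:
```python
from h import *
t=load('top0');s=load('scene0')
f=lambda x,y:(x/3.7+150,y/3.7+105); g=lambda x,y:(x/4+290,y/4+125)
for n,a,b in [('nl',(77,543),(165,22)),('nr',(164,547),(95,60)),('tabtop',(119,408),(221,80)),('grip',(57,254),(398,175))]:
    print(n,tri(t,f(*a),s,g(*b)), onz(t,*f(*a),.158))
print('tab',onz(t,*f(119,410),.182),'grip',onz(t,*f(58,254),.157))
a=onz(t,*f(264,548),.0);b=onz(t,*f(285,105),.0);print(a,b,np.degrees(np.arctan2(b[1]-a[1],b[0]-a[0])))
for p in [(150,390),(158,130),(93,385),(106,130)]: print(onz(t,*f(*p),.158))
# strips at z=0.02 corners
k=lambda x,y:(x/5.5+265,y/5.5+165)
for n,p in {'A':[(75,98),(145,72),(188,180),(120,205)],'B':[(478,82),(600,90),(595,165),(475,160)],'C':[(60,397),(143,397),(142,512),(60,510)],'D':[(583,340),(690,395),(655,465),(545,405)]}.items():
    print(n,[np.round(onz(t,*k(*q),.02)[:2],3) for q in p],np.round(np.mean([onz(t,*k(*q),.02)[:2] for q in p],0),3))
for n,q,z in [('vial',k(325,270),.056),('dec',(266,125),.1),('cupa',(321,122),.08),('cupb',(367,130),.08),('coast',(411,203),.009),('stop',(253,292),.042)]: print(n,np.round(onz(t,*q,z),3))
```

```text
nl (array([0.48194741, 0.16819608, 0.15180853]), np.float64(0.0029721065721053925)) [0.48115192 0.16532456 0.158     ]
nr (array([0.47878945, 0.11991198, 0.1490915 ]), np.float64(0.003573569158622331)) [0.47789098 0.1165492  0.158     ]
tabtop (array([0.55508656, 0.13710564, 0.17768755]), np.float64(0.0010311928954412624)) [0.55609316 0.1413686  0.158     ]
grip (array([0.64499558, 0.1774376 , 0.15347743]), np.float64(0.00018177959169174442)) [0.64420767 0.17611731 0.158     ]
tab [0.55338817 0.13565813 0.182     ] grip [0.64435434 0.17582291 0.157     ]
[0.47325178 0.08462338 0.        ] [7.65413169e-01 6.70278101e-02 2.22044605e-16] -3.446504216305085
[0.56581089 0.12380948 0.158     ]
[0.7137552  0.11812157 0.158     ]
[0.56939033 0.15599079 0.158     ]
[0.71457595 0.14782011 0.158     ]
A [array([ 0.637, -0.057]), array([ 0.648, -0.088]), array([ 0.601, -0.105]), array([ 0.59 , -0.076])] [ 0.619 -0.082]
B [array([ 0.64 , -0.231]), array([ 0.635, -0.283]), array([ 0.603, -0.28 ]), array([ 0.606, -0.229])] [ 0.621 -0.256]
C [array([ 0.508, -0.048]), array([ 0.508, -0.084]), array([ 0.459, -0.082]), array([ 0.46 , -0.047])] [ 0.484 -0.065]
D [array([ 0.528, -0.272]), array([ 0.503, -0.316]), array([ 0.474, -0.3  ]), array([ 0.501, -0.255])] [ 0.502 -0.286]
vial [ 0.558 -0.16   0.056]
dec [ 0.757 -0.034  0.1  ]
cupa [ 0.765 -0.158  0.08 ]
cupb [ 0.744 -0.26   0.08 ]
coast [ 0.583 -0.37   0.009]
stop [0.384 0.006 0.042]
```

Run:
```python
from h import *
from scipy.spatial.transform import Rotation as R
o=ctrl.get_obs(); M=R.from_rotvec(o['tool_rot']).as_matrix(); print(M.round(3))
d=load('wrist0');T=np.array(d['T']);print((M.T@(T[:3,3]-o['tool_pos'])).round(3)); print((M.T@T[:3,:3]).round(3))
print('ang of tool x',np.degrees(np.arctan2(M[1,0],M[0,0])))
```

```text
[[ 0.444 -0.896 -0.001]
 [-0.896 -0.444  0.002]
 [-0.002 -0.    -1.   ]]
[ 0.    -0.079 -0.143]
[[ 1.     0.    -0.001]
 [-0.     0.95   0.312]
 [ 0.001 -0.312  0.95 ]]
ang of tool x -63.65391867471289
```

```bash
python3 -m handwheel '{"offset":[[0.3,0.9,0.2],[0.8,1.8,0.4],[1.2,2.7,0.8],[1.6,3.6,1],[2,4.5,1],[2.4,5.4,1],[2.8,6.3,1],[3.2,7.2,1],[3.6,8.1,1],[4,9,1]],"roll":[0,1,2,3,4,5,6,7,8,9]}' 60
python3 -m handwheel '{"offset":[[0.4,0.9,0],[0.8,1.8,0],[1.2,2.7,0],[1.6,3.6,0],[2,4.5,0],[2.4,5.4,0],[2.8,6.3,0],[3.2,7.2,0],[3.3,7.5,0],[3.3,7.5,0]],"roll":[0.5,1,1,1,1,1,1,1,1,1]}'
python3 - <<'E'
from h import *
snap('wrist','w1')
E
```

```text
t: 1.15
tool_pos: [0.4376, -0.1984, 0.2711]
tool_rot: [-3.131, 0.258, 0.0]
contact_force: [-0.6, 0.4, -0.1]
opening: 0.06
t: 2.15
tool_pos: [0.5692, 0.1012, 0.2707]
tool_rot: [3.14, -0.096, -0.002]
contact_force: [0.0, -0.9, -0.1]
opening: 0.0601
```

View pics/w1.png

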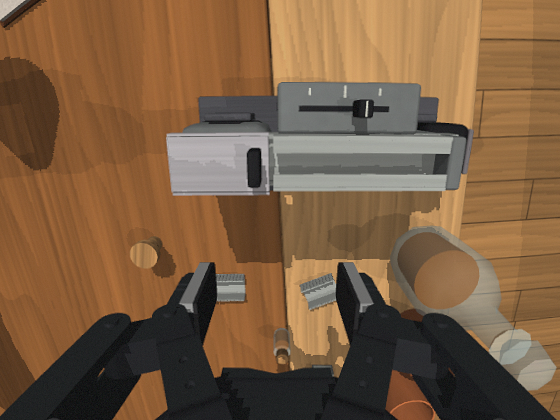

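Run:
```python
from h import *
a=cv2.imread('pics/w1.png')
cv2.imwrite('pics/c4.png',cv2.resize(a[70:200,155:285],None,fx=4.5,fy=4.5,interpolation=cv2.INTER_CUBIC))
cv2.imwrite('pics/c5.png',cv2.resize(a[70:200,270:480],None,fx=3.7,fy=3.7,interpolation=cv2.INTER_CUBIC))
```

```text
(no output)
```

View pics/c4.png

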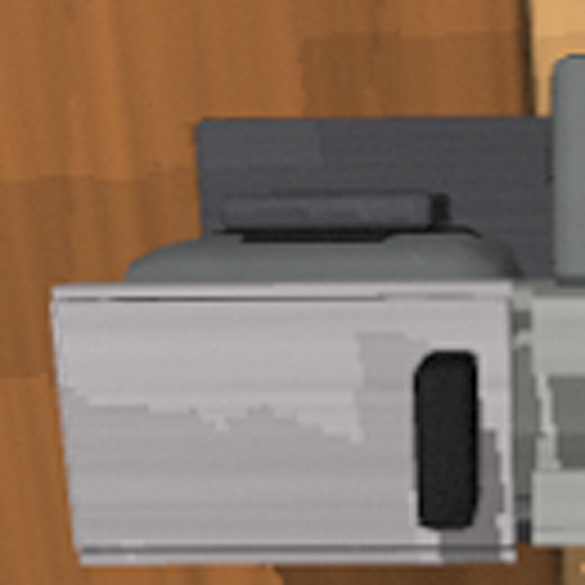

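View pics/c5.png

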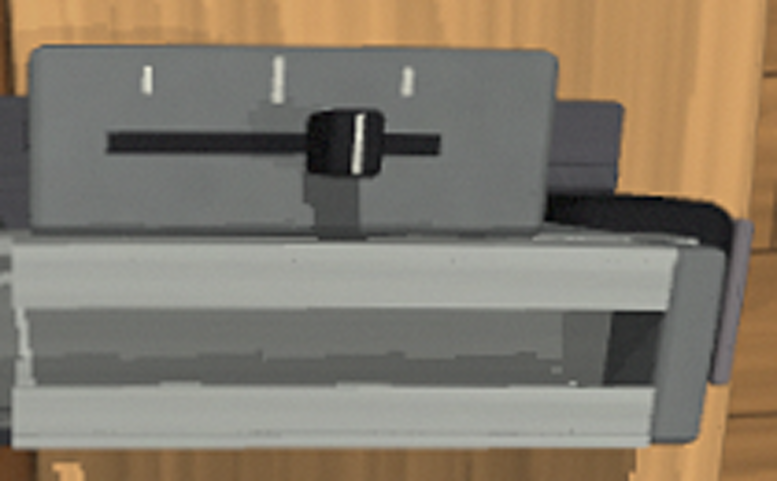

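Run:
```python
from h import *
d=load('w1')
f=lambda x,y:(x/4.5+155,y/4.5+70); g=lambda x,y:(x/3.7+270,y/3.7+70)
tab=onz(d,*f(448,440),.182);grip=onz(d,*g(356,143),.157)
print('tab',tab,'grip',grip)
L=[onz(d,*g(*p),.132) for p in [(148,80),(279,80),(408,81)]];print(np.round(L,4))
e=[onz(d,*g(*p),.132) for p in [(35,47),(550,50)]]
sl=[onz(d,*g(*p),.132) for p in [(108,143),(440,145)]]
rf=[onz(d,*g(*p),.155) for p in [(14,310),(660,310)]]; rf2=[onz(d,*g(*p),.155) for p in [(14,385),(650,388)]]
ro=[onz(d,*g(*p),.155) for p in [(14,245),(660,250)]]
cv=[onz(d,*f(*p),.158) for p in [(53,297),(512,297)]]; cv2_=[onz(d,*f(*p),.158) for p in [(78,550),(512,548)]]
for n,q in zip(['sh','slot','rf','rf2','ro','cvL','cvR'],[e,sl,rf,rf2,ro,cv,cv2_]): v=q[1]-q[0];print(n,np.round(q,4),np.degrees(np.arctan2(v[1],v[0])))
```

```text
tab [0.55493841 0.140281   0.182     ] grip [0.644222   0.17766905 0.157     ]
[[0.603  0.1938 0.132 ]
 [0.6331 0.1923 0.132 ]
 [0.663  0.1907 0.132 ]]
sh [[0.5775 0.2025 0.132 ]
 [0.6962 0.1962 0.132 ]] -3.0209276771943094
slot [[0.5932 0.1804 0.132 ]
 [0.671  0.176  0.132 ]] -3.2412386392131953
rf [[0.5694 0.1462 0.155 ]
 [0.7152 0.1384 0.155 ]] -3.049568073839864
rf2 [[0.5683 0.1293 0.155 ]
 [0.7146 0.1205 0.155 ]] -3.4699438514420984
ro [[0.5703 0.1603 0.155 ]
 [0.714  0.1518 0.155 ]] -3.364925848294418
cvL [[0.4844 0.1665 0.158 ]
 [0.5664 0.1609 0.158 ]] -3.8688149946401844
cvR [[0.4816 0.1198 0.158 ]
 [0.5633 0.1151 0.158 ]] -3.2972460121916995
```

```bash
python3 -m handwheel '{"offset":[[0.6,0.6,-0.5],[1.2,1.2,-1],[1.87,1.95,-1.5],[1.87,1.95,-1.8],[1.87,1.95,-2.2],[1.87,1.95,-2.6],[1.87,1.95,-3],[1.87,1.95,-3.22],[1.87,1.95,-3.22],[1.87,1.95,-3.22]],"roll":[0,0,0,0,0,0,0,0,0,0]}' 40 20
python3 -m handwheel '{"offset":[[0,0,0],[0,0,0],[0,0,0],[0,0,0],[0,0,0],[0,0,0],[0,0,0],[0,0,0],[0,0,0],[0,0,0]],"roll":[0,0,0,0,0,0,0,0,0,0]}' 0 30
python3 - <<'E'
from h import *
snap('wrist','w2')
E
```

```text
t: 3.2
tool_pos: [0.6443, 0.1777, 0.143]
tool_rot: [-3.14, 0.101, -0.001]
contact_force: [-0.1, 0.7, 0.7]
opening: 0.04
t: 4.2
tool_pos: [0.6448, 0.1781, 0.1439]
tool_rot: [-3.14, 0.1, -0.003]
contact_force: [-0.5, 0.1, 5.7]
opening: 0.0109
```

View pics/w2.png

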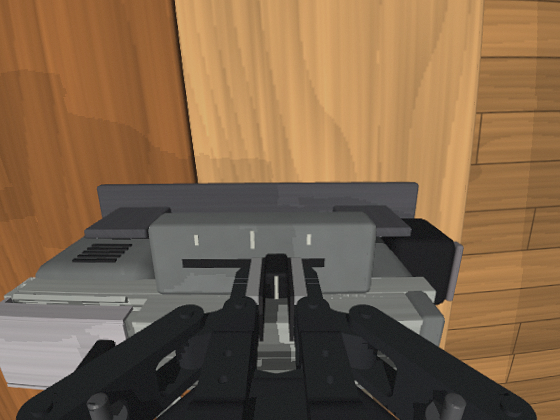

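```bash
python3 -m handwheel '{"offset":[[0,0,0.06],[-0.1,0,0.06],[-0.25,0.01,0.06],[-0.4,0.02,0.06],[-0.55,0.03,0.06],[-0.7,0.04,0.06],[-0.85,0.05,0.06],[-1,0.06,0.06],[-1.08,0.06,0.06],[-1.08,0.06,0.06]],"roll":[0,0,0,0,0,0,0,0,0,0]}'
python3 - <<'E'
from h import *
snap('wrist','w3')
E
```

```text
t: 5.25
tool_pos: [0.6021, 0.1804, 0.1441]
tool_rot: [-3.139, 0.1, -0.008]
contact_force: [10.0, 4.5, -13.4]
opening: 0.0112
```

View pics/w3.png

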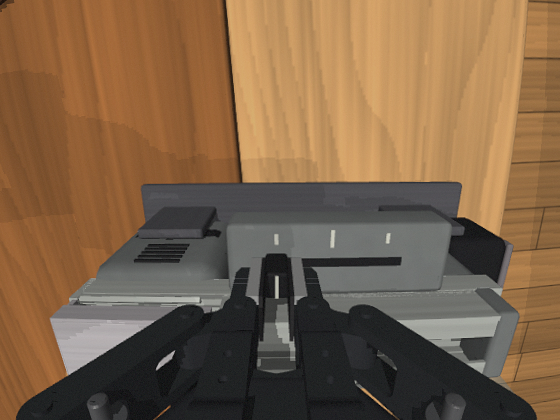

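```bash
python3 -m handwheel '{"offset":[[0,0,0],[0,0,0],[0,0,0],[0,0,0.3],[0,0,1],[0,0,2],[-0.3,-0.6,3],[-0.6,-1.3,3.1],[-0.83,-1.9,3.1],[-0.83,-1.9,3.1]],"roll":[0,0,0,0,0,0,0,0,0,0]}' 40
python3 - <<'E'
from h import *
d=snap('wrist','w4')
a=cv2.imread('pics/w4.png');cv2.imwrite('pics/c6.png',cv2.resize(a[60:210,150:480],None,fx=2.4,fy=2.4,interpolation=cv2.INTER_CUBIC))
E
```

```text
t: 6.3
tool_pos: [0.5676, 0.1022, 0.2714]
tool_rot: [3.139, -0.105, 0.005]
contact_force: [-0.1, 0.7, -0.2]
opening: 0.0398
```

View pics/c6.png

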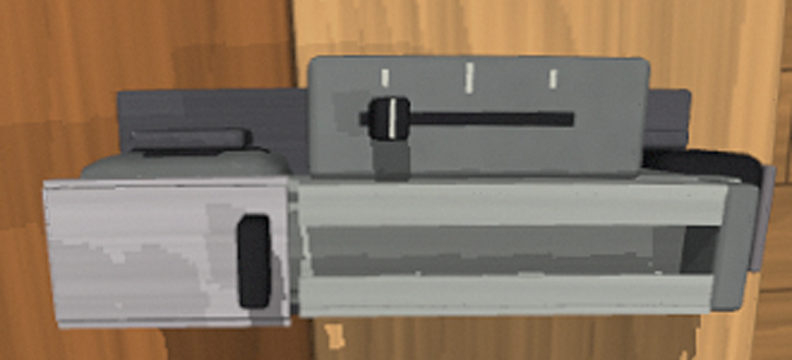

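Run:
```python
from h import *
d=load('w4');f=lambda x,y:(x/2.4+150,y/2.4+60)
g=onz(d,*f(391,119),.157);l=onz(d,*f(385,77),.132);m=onz(d,*f(469,78),.132)
u=np.array([np.cos(np.radians(-3.2)),np.sin(np.radians(-3.2))])
print(g,l,m,(g-m)[:2]@u+.03,'tab',onz(d,*f(255,262),.182))
for p in [(391,119)]:
  for dx in(-2,2): print((onz(d,*f(p[0]+dx,p[1]),.157)-m)[:2]@u+.03)
```

```text
[0.60153043 0.17993011 0.157     ] [0.60279759 0.19428107 0.132     ] [0.63267563 0.19222411 0.132     ] -0.0004103663860305501 tab [0.55495481 0.14011555 0.182     ]
-0.0010667566312460713
0.00024611620607122714
```

```bash
python3 -m handwheel '{"offset":[[-0.1,0.4,-0.3],[-0.31,0.92,-0.8],[-0.31,0.92,-1.5],[-0.31,0.92,-2],[-0.31,0.92,-2.4],[-0.31,0.92,-2.5],[-0.31,0.92,-2.5],[-0.31,0.92,-2.5],[-0.31,0.92,-2.5],[-0.31,0.92,-2.5]],"roll":[0,0,0,0,0,0,0,0,0,0]}' 40
python3 -m handwheel '{"offset":[[0,0,0],[0,0,0],[0,0,0],[0,0,0],[0.3,-0.02,0],[0.6,-0.03,0],[0.9,-0.05,0],[1.2,-0.07,0],[1.4,-0.08,0],[1.5,-0.085,0]],"roll":[0,0,0,0,0,0,0,0,0,0]}' 0 30
python3 -m handwheel '{"offset":[[0.1,0,0],[0.2,-0.01,0],[0.3,-0.02,0],[0.4,-0.025,0],[0.46,-0.03,0],[0.5,-0.03,0],[0.5,-0.03,0],[0.5,-0.03,0],[0.5,-0.03,0],[0.5,-0.03,0]],"roll":[0,0,0,0,0,0,0,0,0,0]}'
```

```text
t: 7.35
tool_pos: [0.5561, 0.1411, 0.1702]
tool_rot: [-3.14, 0.101, -0.003]
contact_force: [0.6, -0.2, 0.3]
opening: 0.0398
t: 8.35
tool_pos: [0.6169, 0.1375, 0.1693]
tool_rot: [-3.14, 0.101, -0.001]
contact_force: [-3.4, -0.9, 5.4]
opening: 0.009
t: 9.35
tool_pos: [0.6312, 0.1368, 0.1691]
tool_rot: [3.139, -0.099, -0.021]
contact_force: [-21.1, -2.3, 14.4]
opening: 0.0088
```

```bash
python3 -m handwheel '{"offset":[[-0.05,0,0],[-0.05,0,0],[-0.05,0,0],[-0.05,0,0.3],[-0.05,0,1],[-0.5,-0.2,1.8],[-1.2,-0.5,2.5],[-2,-0.8,2.6],[-2.6,-1,2.6],[-2.6,-1,2.6]],"roll":[0,0,0,0,0,0,0,0,0,0]}' 60 60
python3 - <<'E'
from h import *
d=snap('wrist','w5')
E
```

```text
t: 10.35
tool_pos: [0.5302, 0.096, 0.2746]
tool_rot: [-3.14, 0.101, -0.004]
contact_force: [-0.1, 0.0, 0.4]
opening: 0.0599
```

View pics/w5.png

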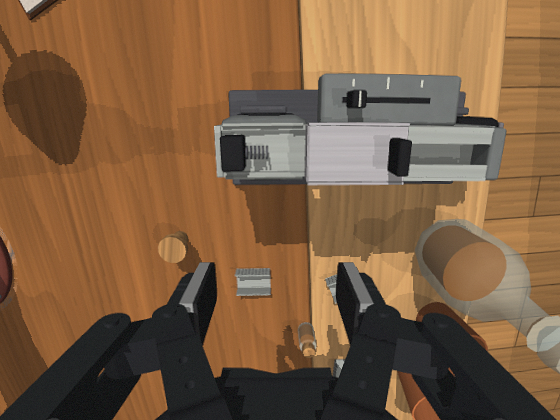

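Run:
```python
from h import *
a=cv2.imread('pics/w5.png');cv2.imwrite('pics/c7.png',cv2.resize(a[105:195,205:325],None,fx=6,fy=6,interpolation=cv2.INTER_CUBIC))
```

```text
(no output)
```

View pics/c7.png

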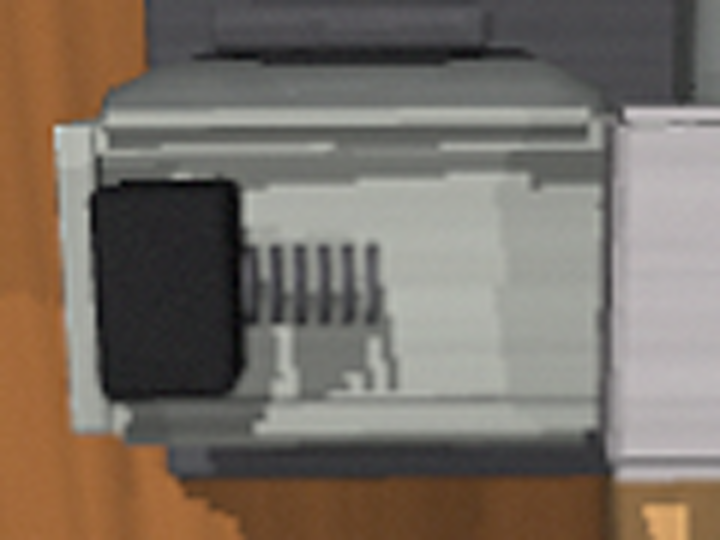

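Run:
```python
from h import *
d=load('w5');f=lambda x,y:(x/6+205,y/6+105)
a=onz(d,*f(56,126),.136);b=onz(d,*f(76,432),.136);i=onz(d,*f(98,126),.136)
print(a,b,i,np.linalg.norm(a-b),np.degrees(np.arctan2(-(b-a)[0],-(b-a)[1])))
yaw=np.radians(-3.2);u=np.array([np.cos(yaw),np.sin(yaw)])
print('cf from lip',(a+b)[:2]/2+.006*u)
F=[onz(d,*f(*p),.151)[:2] for p in [(92,190),(240,183),(240,390),(103,397)]];print(np.round(F,4),np.mean(F,0))
c=[onz(d,*f(*p),.158)[:2] for p in [(615,112),(615,470)]];print('cover front',c,np.mean(c,0)-(.080-.006+.0)*u)
print('tab',onz(d,399.5,156.5,.182))
```

```text
[0.48050048 0.16563005 0.136     ] [0.47810991 0.12034794 0.136     ] [0.48662061 0.16518896 0.136     ] 0.0453451638781352 3.0219980265039976
cf from lip [0.48529584 0.14265406]
[[0.4874 0.1572]
 [0.508  0.1567]
 [0.5053 0.1278]
 [0.4856 0.1281]] [0.49657289 0.14242205]
cover front [array([0.55956135, 0.16322694]), array([0.55779819, 0.11423092])] [0.48479515 0.14285972]
tab [0.62616537 0.13636402 0.182     ]
```

```bash
python3 -m handwheel '{"offset":[[0,-0.8,0],[-0.2,-1.6,0],[-0.5,-2.4,0],[-0.8,-3.2,-0.3],[-1.15,-4,-0.6],[-1.15,-4,-0.9],[-1.15,-4,-1.2],[-1.15,-4,-1.5],[-1.15,-4,-1.8],[-1.15,-4,-2.1]],"roll":[1.4,2.8,4.2,5.6,7,8.4,9.8,11.2,12.6,14]}' 60 60
python3 -m handwheel '{"offset":[[0,0,-0.4],[0,0,-0.8],[0,0,-0.8],[0,0,-0.8],[0,0,-0.8],[0,0,-0.8],[0,0,-0.8],[0,0,-0.8],[0,0,-0.8],[0,0,-0.8]],"roll":[1.3,1.6,1.6,1.6,1.6,1.6,1.6,1.6,1.6,1.6]}'
python3 - <<'E'
from h import *
d=snap('wrist','w6');snap('top','t6')
E
```

```text
t: 11.4
tool_pos: [0.4865, -0.0637, 0.1887]
tool_rot: [2.394, 2.034, 0.001]
contact_force: [-0.4, -1.4, 0.1]
opening: 0.0599
t: 12.4
tool_pos: [0.4853, -0.0635, 0.157]
tool_rot: [2.223, 2.22, 0.0]
contact_force: [-0.8, -0.3, -0.4]
opening: 0.0599
```

View pics/w6.png

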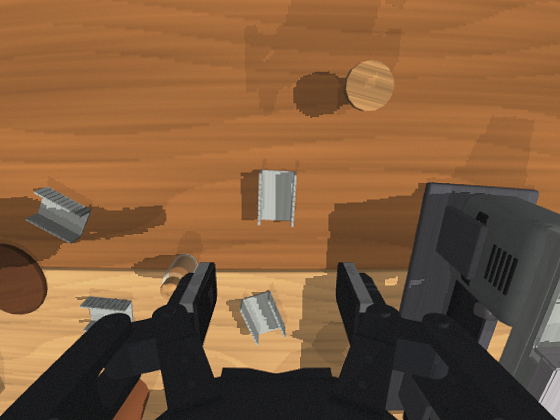

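```bash
cat >> h.py <<'E'
def strip(fn,x0,y0,x1,y1,out=None,vt=75,vis=True):
    """rect-project ROI onto plane z=.02 then mask+minAreaRect"""
    d=load(fn); im=d['img']; h=cv2.cvtColor(im,cv2.COLOR_RGB2HSV)
    m=np.zeros(im.shape[:2],np.uint8); m[y0:y1,x0:x1]=((h[...,1]<70)&(h[...,2]>vt))[y0:y1,x0:x1]*255
    n,lab,st,ce=cv2.connectedComponentsWithStats(m); k=1+np.argmax(st[1:,4]); ys,xs=np.where(lab==k)
    P=np.array([onz(d,x,y,.02)[:2] for x,y in zip(xs,ys)],np.float32)
    r=cv2.minAreaRect(P*1000); b=cv2.boxPoints(r)
    if out: cv2.imwrite('pics/'+out+'.png',cv2.resize(cv2.cvtColor(im[y0:y1,x0:x1],cv2.COLOR_RGB2BGR),None,fx=6,fy=6,interpolation=cv2.INTER_CUBIC))
    e=b[1]-b[0]; f=b[2]-b[1]; L=e if np.linalg.norm(e)>np.linalg.norm(f) else f
    print('rect c',np.round(r[0],1),'size',np.round(r[1],1),'long axis deg',round(np.degrees(np.arctan2(L[1],L[0]))%180,1)); return r
E
python3 - <<'E'
from h import *
strip('w6',235,150,320,240,'c8')
E
```

```text
rect c [483.4 -63.5] size [34.3 53.2] long axis deg 177.3
```

View pics/c8.png

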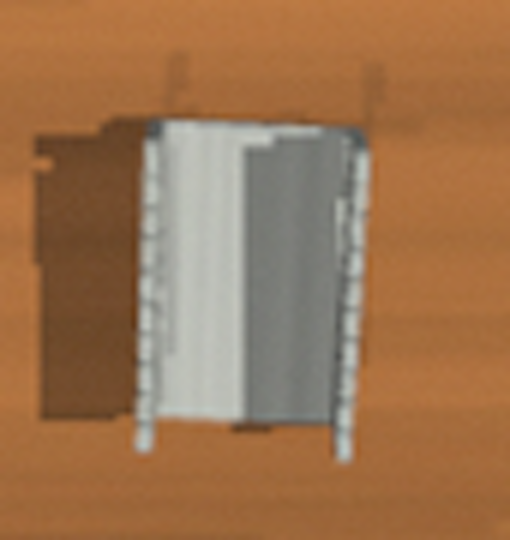

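Run:
```python
from h import *
d=load('w6');f=lambda x,y:(x/6+235,y/6+150)
P=np.array([onz(d,*f(*p),.02)[:2] for p in [(151,132),(143,452),(345,462),(363,140)]]);print(P.round(4),P.mean(0))
v=(P[1]+P[2]-P[0]-P[3]);print(np.degrees(np.arctan2(v[1],v[0])),np.linalg.norm(v)/2)
```

```text
[[ 0.4586 -0.078 ]
 [ 0.5099 -0.0801]
 [ 0.5116 -0.048 ]
 [ 0.4598 -0.0461]] [ 0.48498591 -0.06301816]
-2.2393612131691865 0.051605639406263476
```

```bash
python3 -m handwheel '{"offset":[[0,0,-0.8],[0,0,-1.6],[0,0,-2.4],[0,0,-3],[0,0,-3.4],[0,0.01,-3.6],[0,0.01,-3.7],[0,0.01,-3.7],[0,0.01,-3.7],[0,0.01,-3.7]],"roll":[-0.37,-0.37,-0.37,-0.37,-0.37,-0.37,-0.37,-0.37,-0.37,-0.37]}' 60 60
python3 -m handwheel '{"offset":[[0,0,0],[0,0,0],[0,0,0],[0,0,0],[0,0,0],[0,0,0.2],[0,0,0.6],[0,0,1.4],[0,0,2.4],[0,0,3.4]],"roll":[0,0,0,0,0,0,0,0,0,0]}' 20 60
python3 - <<'E'
from h import *
d=snap('wrist','w7')
E
```

```text
t: 13.5
tool_pos: [0.4863, -0.0633, 0.01]
tool_rot: [2.264, 2.176, 0.002]
contact_force: [-0.5, -0.7, -0.3]
opening: 0.06
t: 14.5
tool_pos: [0.4842, -0.0627, 0.1455]
tool_rot: [-2.264, -2.176, 0.002]
contact_force: [0.5, -0.5, 0.6]
opening: 0.0323
```

View pics/w7.png

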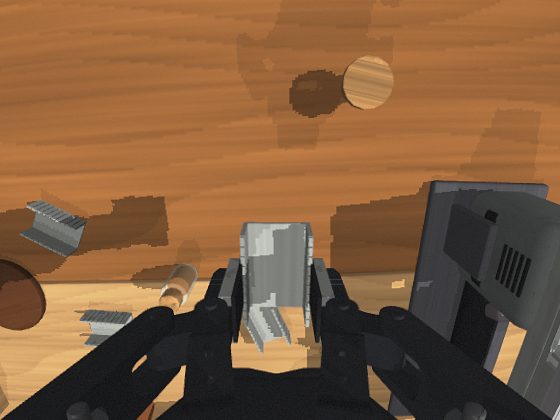

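```bash
python3 -m handwheel '{"offset":[[0,0.6,0.8],[-0.2,1.4,1.1],[-0.5,2.2,1.1],[-0.8,3,1.1],[-1.1,3.8,1.1],[-1.1,4.6,1.1],[-1.1,5.19,1.1],[-1.1,5.19,0.7],[-1.1,5.19,0.3],[-1.1,5.19,0.09]],"roll":[-0.14,-0.14,-0.14,-0.14,-0.14,-0.14,-0.14,-0.14,-0.14,-0.14]}'
python3 - <<'E'
from h import *
d=snap('wrist','w8');snap('scene','s8')
print(ctrl.get_obs()['tool_pos'])
E
```

```text
t: 15.55
tool_pos: [0.44, 0.1446, 0.1465]
tool_rot: [-2.279, -2.16, 0.004]
contact_force: [-0.3, 0.2, -0.5]
opening: 0.032
[0.439975   0.1442827  0.14659805]
```

View pics/w8.png

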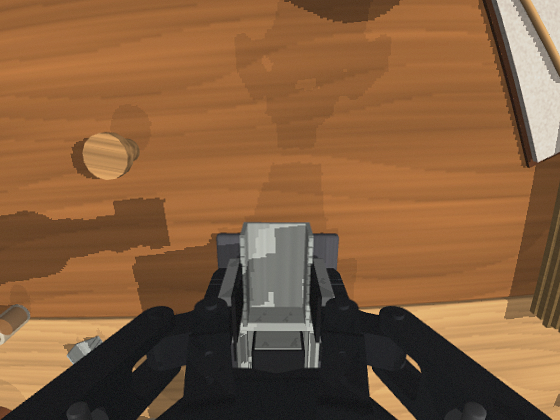

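View pics/s8.png

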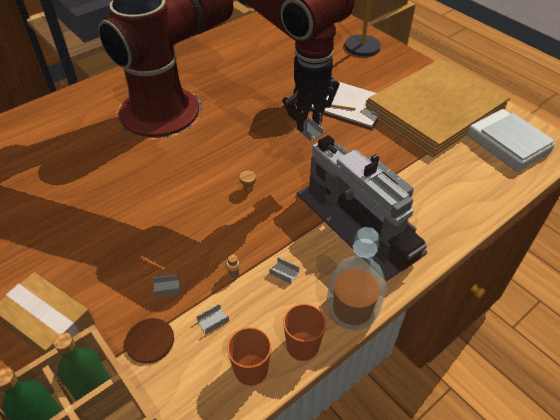

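Run:
```python
from h import *
a=cv2.imread('pics/w8.png');cv2.imwrite('pics/c9.png',cv2.resize(a[215:385,210:345],None,fx=4.4,fy=3.5,interpolation=cv2.INTER_CUBIC))
a=cv2.imread('pics/s8.png');cv2.imwrite('pics/c10.png',cv2.resize(a[90:200,275:395],None,fx=5,fy=5,interpolation=cv2.INTER_CUBIC))
```

```text
(no output)
```

View pics/c9.png

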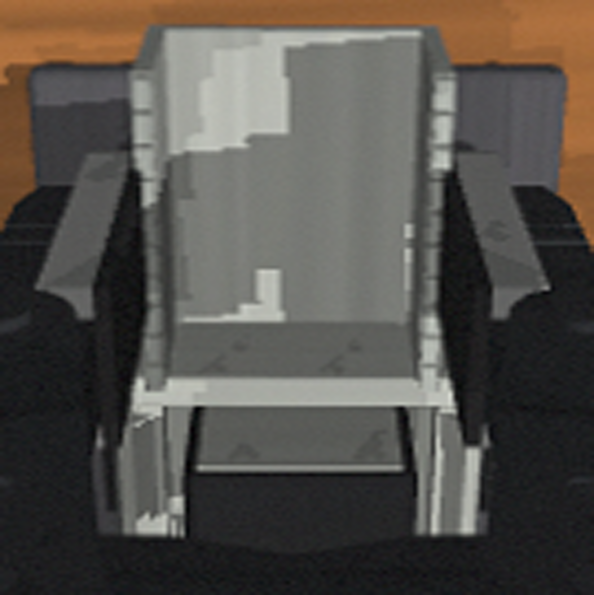

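View pics/c10.png

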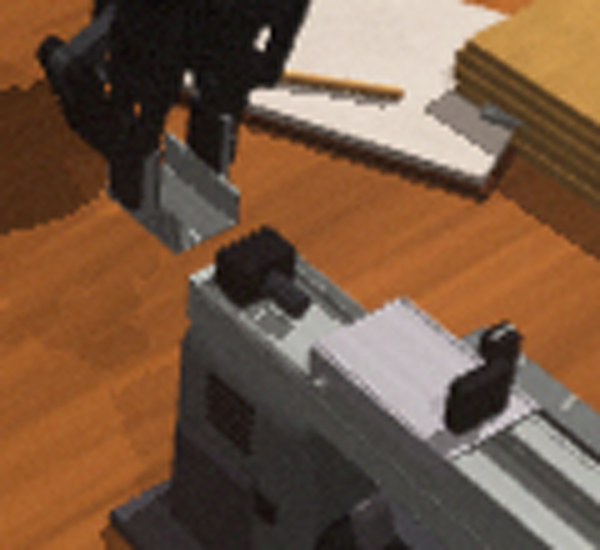

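```bash
python3 -m handwheel '{"offset":[[0,0,0.07],[0.2,-0.01,0.07],[0.45,-0.025,0.07],[0.7,-0.04,0.07],[0.95,-0.05,0.07],[1.2,-0.065,0.07],[1.45,-0.08,0.07],[1.7,-0.095,0.07],[1.84,-0.1,0.07],[1.84,-0.1,0.07]],"roll":[0,0,0,0,0,0,0,0,0,0]}'
python3 - <<'E'
from h import *
d=snap('wrist','w9');
print(ctrl.get_obs()['tool_pos'],ctrl.get_obs()['contact_force'])
a=cv2.imread('pics/w9.png');cv2.imwrite('pics/c11.png',cv2.resize(a[185:385,200:350],None,fx=4,fy=3,interpolation=cv2.INTER_CUBIC))
E
```

```text
t: 16.65
tool_pos: [0.5155, 0.1404, 0.151]
tool_rot: [-2.281, -2.16, 0.001]
contact_force: [-2.4, -0.2, -0.4]
opening: 0.0325
[0.51508019 0.14039307 0.1510466 ] [-2.35236207  0.25127908 -0.60814731]
```

View pics/c11.png

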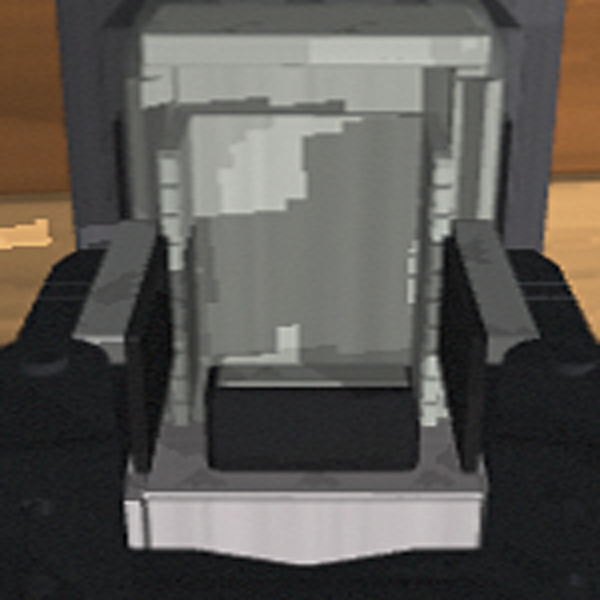

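```bash
python3 -m handwheel '{"offset":[[0,0,-0.05],[0,0,-0.1],[0,0,-0.15],[0,0,-0.2],[0,0,-0.25],[0,0,-0.28],[0,0,-0.31],[0,0,-0.31],[0,0,-0.31],[0,0,-0.31]],"roll":[0,0,0,0,0,0,0,0,0,0]}'
python3 - <<'E'
from h import *
d=snap('wrist','w10');
print(ctrl.get_obs()['tool_pos'],ctrl.get_obs()['contact_force'])
a=cv2.imread('pics/w10.png');cv2.imwrite('pics/c12.png',cv2.resize(a[185:385,200:350],None,fx=4,fy=3,interpolation=cv2.INTER_CUBIC))
E
```

```text
t: 17.7
tool_pos: [0.515, 0.1405, 0.1398]
tool_rot: [2.281, 2.16, -0.0]
contact_force: [-5.6, 1.1, 4.9]
opening: 0.0322
[0.51508501 0.14053329 0.13981327] [-4.68711056 -1.02667003  4.93619161]
```

View pics/c12.png

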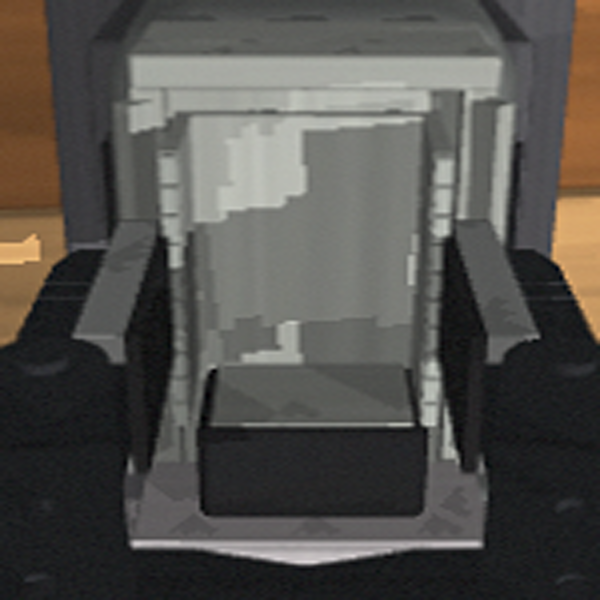

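```bash
python3 -m handwheel '{"offset":[[0,0,0],[0,0,0],[0,0,0],[0,0,0],[0,0,0.3],[0,0,1],[0,0,1.6],[-0.2,0,2],[-0.2,0,2],[-0.2,0,2]],"roll":[0,0,0,0,0,0,0,0,0,0]}' 60
python3 - <<'E'
from h import *
d=snap('wrist','w11');snap('top','t11')
print(ctrl.get_obs()['tool_pos'],ctrl.get_obs()['contact_force'])
a=cv2.imread('pics/w11.png');cv2.imwrite('pics/c13.png',cv2.resize(a[120:390,200:350],None,fx=3.5,fy=2.2,interpolation=cv2.INTER_CUBIC))
E
```

```text
t: 18.75
tool_pos: [0.5072, 0.1406, 0.2194]
tool_rot: [2.28, 2.16, 0.002]
contact_force: [-0.7, -0.3, 0.0]
opening: 0.0599
[0.50649097 0.14042724 0.21765649] [ 0.27330908 -0.53827119  0.36450492]
```

View pics/w11.png

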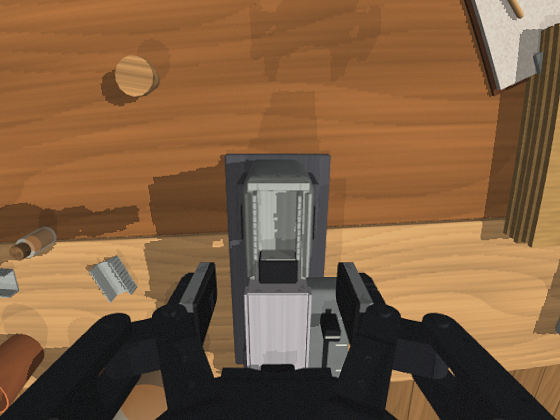

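View pics/t11.png

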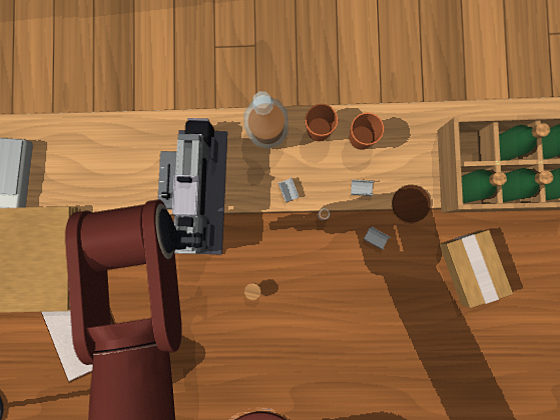

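```bash
python3 -m handwheel '{"offset":[[0,-0.8,0.2],[0.2,-1.7,0.2],[0.6,-2.6,0.2],[1.1,-3.5,0.2],[1.7,-4.4,0.2],[2.3,-5.2,-0.2],[2.8,-5.56,-0.8],[2.8,-5.56,-1.5],[2.8,-5.56,-1.55],[2.8,-5.56,-1.55]],"roll":[0,1,2,3,4,4.2,4.2,4.2,4.2,4.2]}'
python3 - <<'E'
from h import *
d=snap('wrist','w12')
print(ctrl.get_obs()['tool_pos'],ctrl.get_obs()['tool_rot'])
E
```

```text
t: 19.85
tool_pos: [0.6178, -0.0815, 0.1549]
tool_rot: [-1.753, -2.603, 0.002]
contact_force: [-0.7, -0.3, 0.3]
opening: 0.0601
[ 0.61874899 -0.08155506  0.15687337] [-1.75400820e+00 -2.60556607e+00  3.65372453e-04]
```

View pics/w12.png

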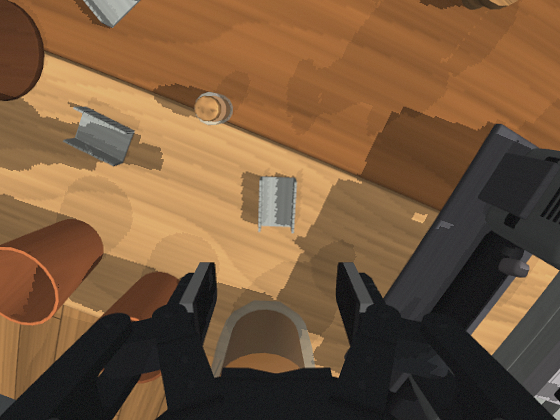

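Run:
```python
from h import *
strip('w12',235,155,320,245,'c14')
```

```text
rect c [620.2 -79.5] size [53.3 34.3] long axis deg 19.8
```

View pics/c14.png

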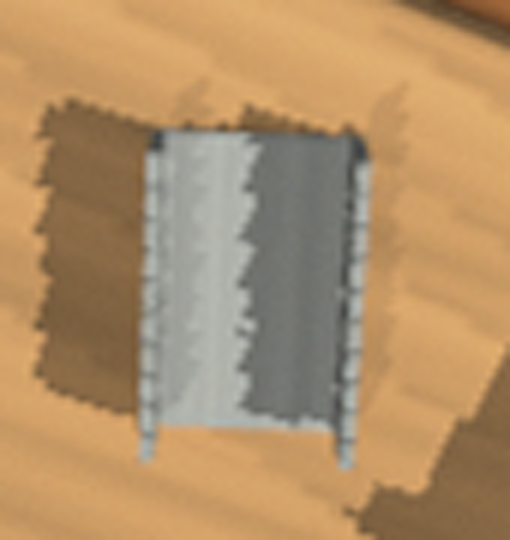

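Run:
```python
from h import *
d=load('w12');f=lambda x,y:(x/6+235,y/6+155)
P=np.array([onz(d,*f(*p),.02)[:2] for p in [(154,145),(147,462),(346,466),(363,152)]]);print(P.round(4),P.mean(0))
v=(P[1]+P[2]-P[0]-P[3]);print(np.degrees(np.arctan2(v[1],v[0])),np.linalg.norm(v)/2)
r=ctrl.get_obs()['tool_rot'];print(2*np.degrees(np.arctan2(r[1],r[0])),ctrl.get_obs()['tool_pos'])
```

```text
[[ 0.6032 -0.1019]
 [ 0.6513 -0.0844]
 [ 0.6401 -0.0549]
 [ 0.5924 -0.0723]] [ 0.62176026 -0.07837125]
20.064711259537155 0.05096107623211526
-247.8950980272253 [ 0.61874899 -0.08155506  0.15687337]
```

```bash
python3 -m handwheel '{"offset":[[0.07,0.08,-0.8],[0.07,0.08,-1.6],[0.07,0.08,-2.4],[0.07,0.08,-3],[0.07,0.08,-3.4],[0.07,0.08,-3.6],[0.07,0.08,-3.68],[0.07,0.08,-3.68],[0.07,0.08,-3.68],[0.07,0.08,-3.68]],"roll":[-0.34,-0.34,-0.34,-0.34,-0.34,-0.34,-0.34,-0.34,-0.34,-0.34]}' 60 60
python3 -m handwheel '{"offset":[[0,0,0],[0,0,0],[0,0,0],[0,0,0],[0,0,0],[0,0,0.2],[0,0,0.8],[0,0,1.8],[0,0,3],[0,0,4]],"roll":[0,0,0,0,0,0,0,0,0,0]}' 20 60
python3 - <<'E'
from h import *
d=snap('wrist','w13')
r=ctrl.get_obs()['tool_rot'];print(2*np.degrees(np.arctan2(r[1],r[0])),ctrl.get_obs()['tool_pos'])
E
```

```text
t: 20.9
tool_pos: [0.6227, -0.0789, 0.0111]
tool_rot: [1.8, 2.572, 0.001]
contact_force: [0.4, 0.1, -0.5]
opening: 0.0599
t: 21.9
tool_pos: [0.6214, -0.0786, 0.1717]
tool_rot: [1.801, 2.574, 0.0]
contact_force: [0.6, 0.1, -0.2]
opening: 0.0322
110.05602319384253 [ 0.62548378 -0.07947904  0.18047319]
```

View pics/w13.png

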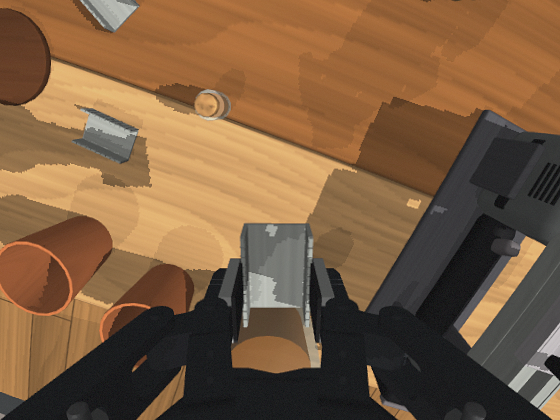

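```bash
python3 -m handwheel '{"offset":[[-0.5,0.3,0.8],[-1.2,0.8,1.3],[-2,1.4,1.3],[-2.8,2.1,1.3],[-3.5,2.9,1.3],[-4.1,3.7,1.3],[-4.6,4.5,1.2],[-4.6,5.3,0.6],[-4.6,5.6,0],[-4.6,5.6,-0.4]],"roll":[-0.5,-1,-2,-3,-3.86,-3.86,-3.86,-3.86,-3.86,-3.86]}'
python3 -m handwheel '{"offset":[[0,0,0],[0,0,0],[0,0,0],[0,0,0],[0,0,0],[0,0,0],[0,0,0],[0,0,0],[0,0,0],[0,0,0]],"roll":[0,0,0,0,0,0,0,0,0,0]}'
python3 - <<'E'
from h import *
d=snap('wrist','w14')
for i in range(3):
    ctrl.get_image('wrist')
    r=ctrl.get_obs()['tool_rot'];print(2*np.degrees(np.arctan2(r[1],r[0])),ctrl.get_obs()['tool_pos'])
a=cv2.imread('pics/w14.png');cv2.imwrite('pics/c15.png',cv2.resize(a[205:385,200:350],None,fx=4,fy=3,interpolation=cv2.INTER_CUBIC))
E
```

```text
t: 22.95
tool_pos: [0.436, 0.1468, 0.1515]
tool_rot: [-2.276, -2.162, 0.003]
contact_force: [0.2, -0.5, -0.5]
opening: 0.0319
t: 23.95
tool_pos: [0.4377, 0.1453, 0.1537]
tool_rot: [-2.281, -2.16, 0.0]
contact_force: [0.5, 0.2, -0.4]
opening: 0.0319
-273.11457028871837 [0.43770027 0.14535031 0.15362772]
-273.11585079914056 [0.43773017 0.14531752 0.1536594 ]
-273.1140895426997 [0.43773275 0.1453395  0.15366908]
```

View pics/c15.png

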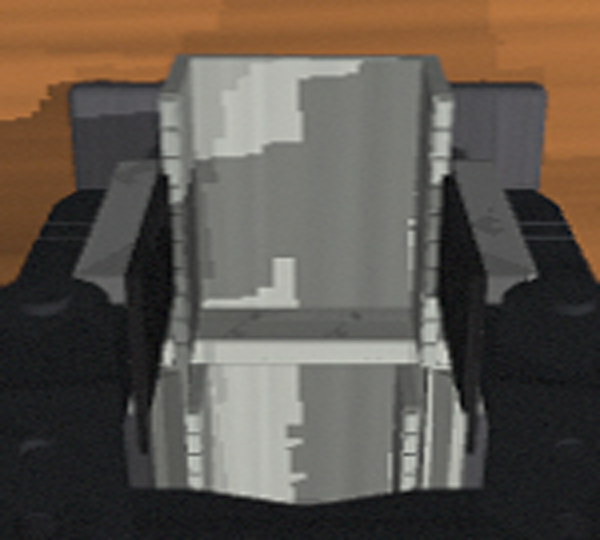

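```bash
python3 -m handwheel '{"offset":[[0,0,-0.12],[0.2,-0.01,-0.12],[0.45,-0.025,-0.12],[0.7,-0.04,-0.12],[0.95,-0.05,-0.12],[1.2,-0.065,-0.12],[1.45,-0.08,-0.12],[1.7,-0.09,-0.12],[1.91,-0.1,-0.12],[1.91,-0.1,-0.12]],"roll":[0,0,0,0,0,0,0,0,0,0]}'
python3 - <<'E'
from h import *
d=snap('wrist','w15');
for i in range(2):ctrl.get_image('wrist')
print(ctrl.get_obs()['tool_pos'],ctrl.get_obs()['contact_force'])
a=cv2.imread('pics/w15.png');cv2.imwrite('pics/c16.png',cv2.resize(a[185:385,200:350],None,fx=4,fy=3,interpolation=cv2.INTER_CUBIC))
E
```

```text
t: 25.15
tool_pos: [0.515, 0.1411, 0.1487]
tool_rot: [2.281, 2.16, -0.0]
contact_force: [-3.3, -1.5, -0.2]
opening: 0.0315
[0.51399094 0.14119655 0.14869865] [-2.94228956 -1.3374547   0.15646936]
```

View pics/c16.png

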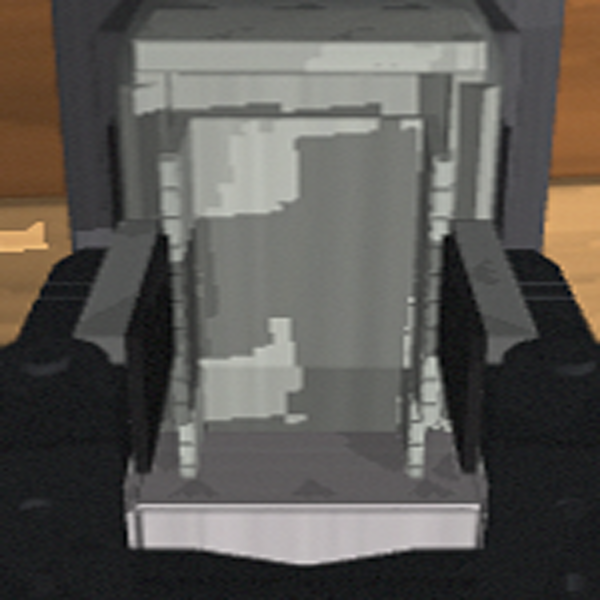

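```bash
python3 -m handwheel '{"offset":[[0,0,-0.05],[0,0,-0.1],[0,0,-0.15],[0,0,-0.2],[0,0,-0.25],[0,0,-0.27],[0,0,-0.28],[0,0,-0.28],[0,0,-0.28],[0,0,-0.28]],"roll":[0,0,0,0,0,0,0,0,0,0]}'
python3 - <<'E'
from h import *
d=snap('wrist','w16')
print(ctrl.get_obs()['tool_pos'],ctrl.get_obs()['contact_force'])
a=cv2.imread('pics/w16.png');cv2.imwrite('pics/c17.png',cv2.resize(a[185:385,200:350],None,fx=4,fy=3,interpolation=cv2.INTER_CUBIC))
E
```

```text
t: 26.3
tool_pos: [0.5144, 0.1415, 0.1405]
tool_rot: [2.281, 2.16, 0.0]
contact_force: [-9.9, -0.2, 13.3]
opening: 0.0323
[0.51443957 0.14151275 0.14052857] [-10.60173607  -1.2431434   13.04013092]
```

View pics/c17.png

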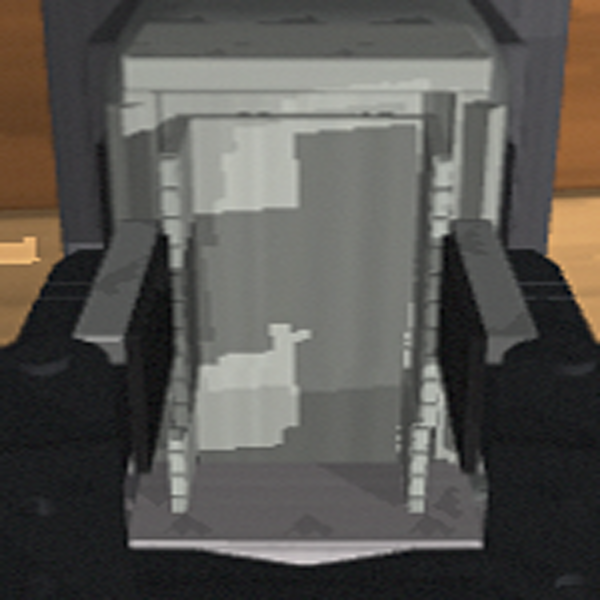

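```bash
python3 -m handwheel '{"offset":[[0,0,0],[0,0,0],[0,0,0],[0,0,0],[0,0,0.3],[0,0,1],[0,0,1.6],[-0.2,0,2],[-0.2,0,2],[-0.2,0,2]],"roll":[0,0,0,0,0,0,0,0,0,0]}' 60
python3 - <<'E'
from h import *
d=snap('wrist','w17')
a=cv2.imread('pics/w17.png');cv2.imwrite('pics/c18.png',cv2.resize(a[140:380,200:350],None,fx=4,fy=2.5,interpolation=cv2.INTER_CUBIC))
E
```

```text
t: 27.35
tool_pos: [0.5064, 0.1413, 0.2181]
tool_rot: [2.28, 2.16, 0.002]
contact_force: [0.2, 0.6, -1.6]
opening: 0.0598
```

View pics/c18.png

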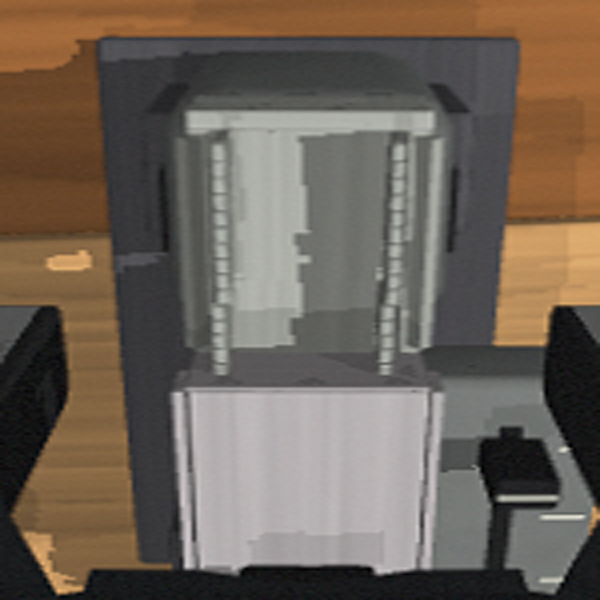

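```bash
python3 -m handwheel '{"offset":[[-0.1,-1,0],[-0.1,-2,0],[-0.1,-3,0],[-0.1,-4,0],[-0.1,-5,0],[-0.1,-6,0],[-0.1,-7,0],[-0.1,-8,0],[-0.1,-9,0],[-0.1,-10,0]],"roll":[-1.4,-2.8,-4.2,-5.6,-7,-8.4,-9.8,-11.2,-12.6,-14]}'
python3 -m handwheel '{"offset":[[0,-0.6,-0.3],[0,-0.67,-0.8],[0,-0.67,-1.5],[0,-0.67,-1.55],[0,-0.67,-1.55],[0,-0.67,-1.55],[0,-0.67,-1.55],[0,-0.67,-1.55],[0,-0.67,-1.55],[0,-0.67,-1.55]],"roll":[-1.4,-2.8,-4.2,-5.5,-5.5,-5.5,-5.5,-5.5,-5.5,-5.5]}'
python3 - <<'E'
from h import *
d=snap('wrist','w18')
r=ctrl.get_obs()['tool_rot'];print(2*np.degrees(np.arctan2(r[1],r[0])),ctrl.get_obs()['tool_pos'])
E
```

```text
t: 28.4
tool_pos: [0.5013, -0.2601, 0.2158]
tool_rot: [-3.139, -0.069, 0.003]
contact_force: [0.6, 0.3, 0.1]
opening: 0.0599
t: 29.4
tool_pos: [0.5023, -0.2855, 0.1561]
tool_rot: [3.034, -0.815, 0.001]
contact_force: [0.2, 0.4, -0.5]
opening: 0.06
-30.092973853106983 [ 0.50228233 -0.2855255   0.15604182]
```

View pics/w18.png

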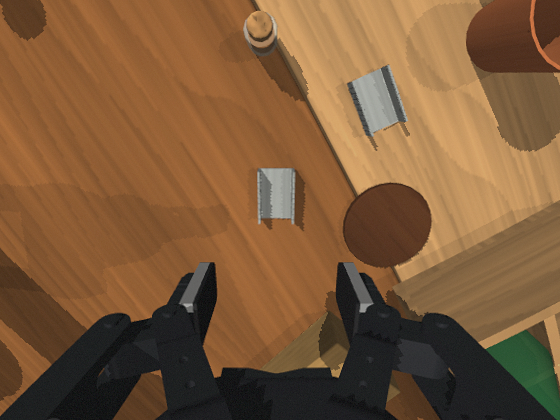

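Run:
```python
from h import *
strip('w18',235,145,320,235,'c19')
```

```text
rect c [ 503.3 -282.6] size [52.7 34. ] long axis deg 60.4
```

View pics/c19.png

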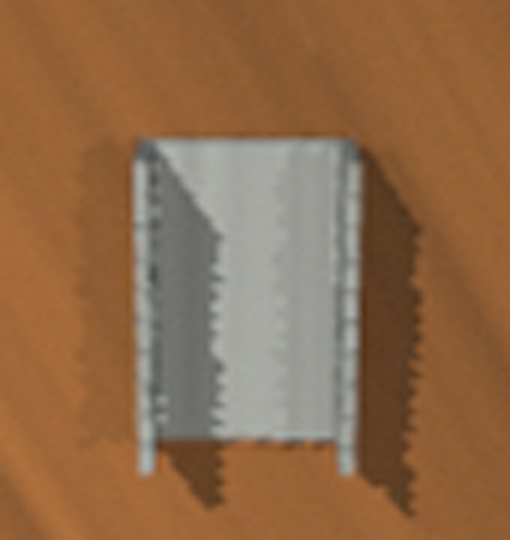

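Run:
```python
from h import *
d=load('w18');f=lambda x,y:(x/6+235,y/6+145)
P=np.array([onz(d,*f(*p),.02)[:2] for p in [(140,158),(146,475),(348,475),(355,160)]]);print(P.round(4),P.mean(0))
v=(P[1]+P[2]-P[0]-P[3]);print(np.degrees(np.arctan2(v[1],v[0])),np.linalg.norm(v)/2)
```

```text
[[ 0.5015 -0.2547]
 [ 0.4761 -0.2985]
 [ 0.5038 -0.3145]
 [ 0.5292 -0.2711]] [ 0.50263938 -0.28472391]
-120.15823535705289 0.050470668283284385
```

```bash
python3 -m handwheel '{"offset":[[0.01,0.02,-0.8],[0.01,0.02,-1.6],[0.01,0.02,-2.4],[0.01,0.02,-3],[0.01,0.02,-3.4],[0.01,0.02,-3.6],[0.01,0.02,-3.65],[0.01,0.02,-3.65],[0.01,0.02,-3.65],[0.01,0.02,-3.65]],"roll":[0,0,0,0,0,0,0,0,0,0]}' 60 60
python3 -m handwheel '{"offset":[[0,0,0],[0,0,0],[0,0,0],[0,0,0],[0,0,0],[0,0,0.2],[0,0,0.8],[0,0,1.8],[0,0,3],[0,0,4]],"roll":[0,0,0,0,0,0,0,0,0,0]}' 20 60
python3 - <<'E'
from h import *
d=snap('wrist','w19')
E
```

```text
t: 30.45
tool_pos: [0.5034, -0.2853, 0.0111]
tool_rot: [3.033, -0.816, 0.003]
contact_force: [-0.4, 0.6, 0.4]
opening: 0.0597
t: 31.45
tool_pos: [0.5023, -0.2844, 0.1716]
tool_rot: [-3.034, 0.816, 0.0]
contact_force: [-0.0, -0.8, -0.9]
opening: 0.032
```

View pics/w19.png

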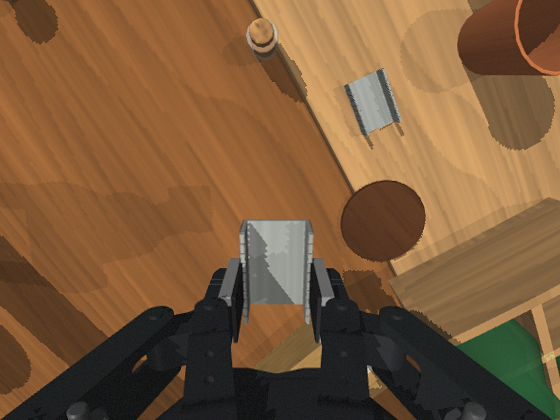

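```bash
python3 -m handwheel '{"offset":[[0,0.7,0.7],[-0.2,1.6,1.2],[-0.4,2.6,1.2],[-0.6,3.6,1.2],[-0.8,4.6,1.2],[-1,5.6,1.2],[-1.2,6.6,1.2],[-1.4,7.6,1.2],[-1.6,8.6,1.2],[-1.6,9.6,1.2]],"roll":[1.4,2.8,4.2,5.6,7,8.4,9.8,11.2,12.6,14]}'
python3 -m handwheel '{"offset":[[0,0.6,0],[0,1.15,0],[0,1.15,0],[0,1.15,0],[0,1.15,-0.6],[0,1.15,-1.2],[0,1.15,-1.6],[0,1.15,-1.6],[0,1.15,-1.6],[0,1.15,-1.6]],"roll":[1.4,2.8,4.2,5.5,5.5,5.5,5.5,5.5,5.5,5.5]}'
python3 - <<'E'
from h import *
d=snap('wrist','w20')
for i in range(2):
    ctrl.get_image('wrist')
    r=ctrl.get_obs()['tool_rot'];print(2*np.degrees(np.arctan2(r[1],r[0])),ctrl.get_obs()['tool_pos'])
a=cv2.imread('pics/w20.png');cv2.imwrite('pics/c20.png',cv2.resize(a[205:385,200:350],None,fx=4,fy=3,interpolation=cv2.INTER_CUBIC))
E
```

```text
t: 32.5
tool_pos: [0.4372, 0.1008, 0.2171]
tool_rot: [-2.796, -1.432, 0.001]
contact_force: [0.2, 0.6, -0.8]
opening: 0.0325
t: 33.5
tool_pos: [0.4392, 0.1454, 0.155]
tool_rot: [2.28, 2.159, 0.002]
contact_force: [0.4, -0.8, 0.8]
opening: 0.0322
86.88284497162626 [0.43931813 0.14544424 0.15505724]
86.88481123961262 [0.43925673 0.14544933 0.15496037]
```

View pics/c20.png

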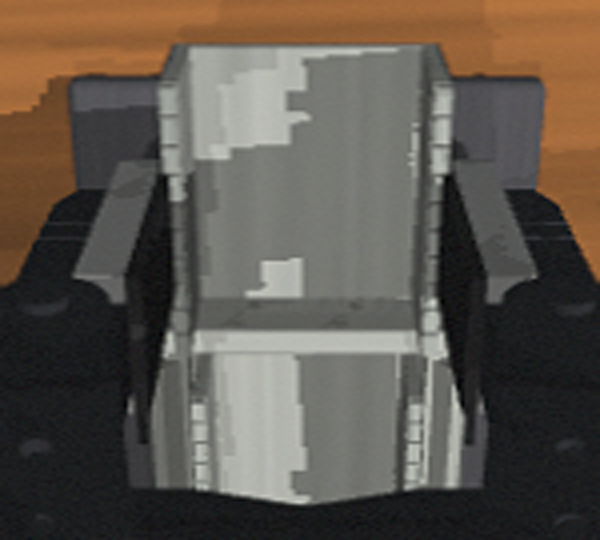

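```bash
python3 -m handwheel '{"offset":[[0,0,-0.15],[0.2,-0.01,-0.15],[0.45,-0.025,-0.15],[0.7,-0.04,-0.15],[0.95,-0.05,-0.15],[1.2,-0.065,-0.15],[1.45,-0.08,-0.15],[1.7,-0.09,-0.15],[1.93,-0.1,-0.15],[1.93,-0.1,-0.15]],"roll":[0,0,0,0,0,0,0,0,0,0]}'
python3 - <<'E'
from h import *
d=snap('wrist','w21');
for i in range(2):ctrl.get_image('wrist')
print(ctrl.get_obs()['tool_pos'],ctrl.get_obs()['contact_force'])
a=cv2.imread('pics/w21.png');cv2.imwrite('pics/c21.png',cv2.resize(a[185:385,200:350],None,fx=4,fy=3,interpolation=cv2.INTER_CUBIC))
E
```

```text
t: 34.65
tool_pos: [0.5162, 0.1411, 0.1471]
tool_rot: [-2.281, -2.159, 0.003]
contact_force: [-3.3, -0.6, -0.0]
opening: 0.032
[0.51534636 0.1411803  0.14709323] [-3.49121863 -0.23722142 -0.18928306]
```

View pics/c21.png

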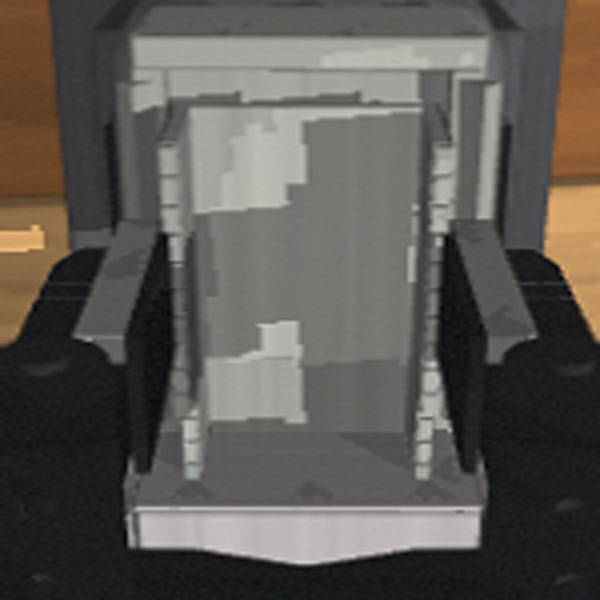

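```bash
python3 -m handwheel '{"offset":[[0.04,0,0],[0.08,0,0],[0.08,0,-0.05],[0.08,0,-0.1],[0.08,0,-0.15],[0.08,0,-0.2],[0.08,0,-0.23],[0.08,0,-0.23],[0.08,0,-0.23],[0.08,0,-0.23]],"roll":[0,0,0,0,0,0,0,0,0,0]}'
python3 - <<'E'
from h import *
d=snap('wrist','w22');
print(ctrl.get_obs()['tool_pos'],ctrl.get_obs()['contact_force'])
a=cv2.imread('pics/w22.png');cv2.imwrite('pics/c22.png',cv2.resize(a[185:385,200:350],None,fx=4,fy=3,interpolation=cv2.INTER_CUBIC))
E
```

```text
t: 35.8
tool_pos: [0.5191, 0.1415, 0.1406]
tool_rot: [-2.281, -2.16, -0.0]
contact_force: [-9.8, -0.2, 10.4]
opening: 0.0321
[0.51909135 0.14153047 0.14055357] [-9.06773696 -1.34223625 10.47230865]
```

View pics/c22.png

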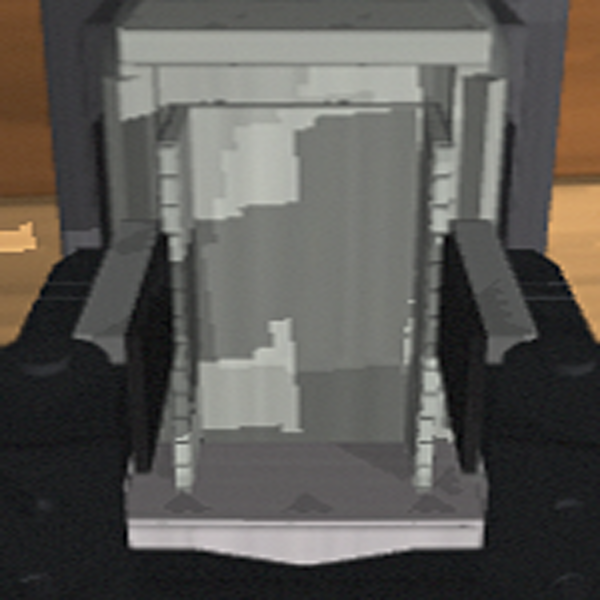

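```bash
python3 -m handwheel '{"offset":[[0,0,0],[0,0,0],[0,0,0],[0,0,0],[0,0,0.3],[0,0,1],[0,0,1.6],[-0.2,0,2],[-0.2,0,2],[-0.2,0,2]],"roll":[0,0,0,0,0,0,0,0,0,0]}' 60
python3 - <<'E'
from h import *
d=snap('wrist','w23');snap('top','t23')
a=cv2.imread('pics/w23.png');cv2.imwrite('pics/c23.png',cv2.resize(a[140:380,200:350],None,fx=4,fy=2.5,interpolation=cv2.INTER_CUBIC))
E
```

```text
t: 36.85
tool_pos: [0.5112, 0.1414, 0.2189]
tool_rot: [2.28, 2.16, 0.002]
contact_force: [0.4, 0.5, -0.2]
opening: 0.0601
```

View pics/c23.png

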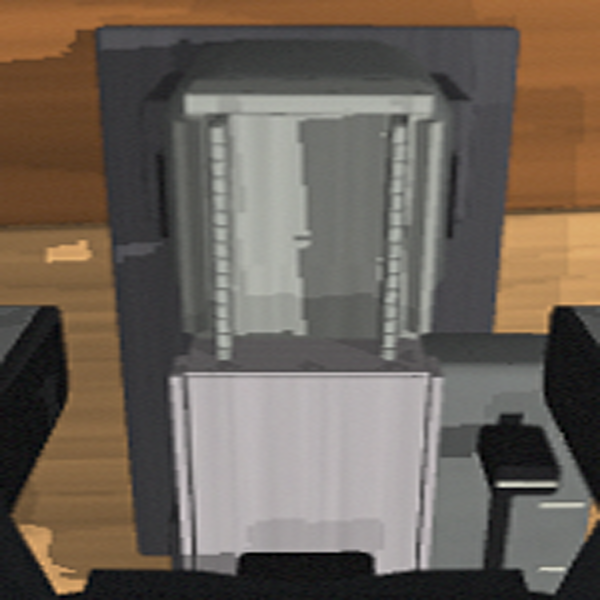

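View pics/t23.png

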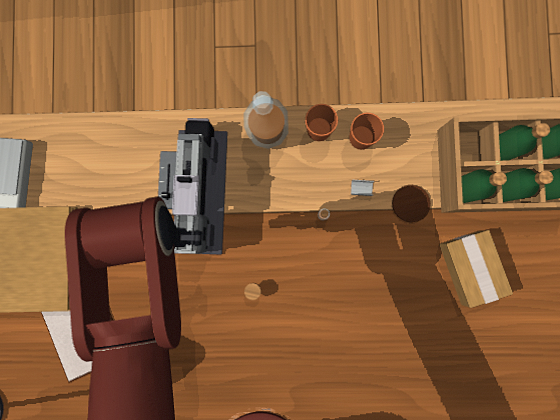

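```bash
python3 -m handwheel '{"offset":[[0,-1,0],[0.1,-2,0],[0.4,-3,0],[0.8,-4,0],[1.2,-5,0],[1.6,-6,0],[2,-7,0],[2.4,-8,0],[2.7,-9,0],[2.75,-9.93,0]],"roll":[-1.4,-2.8,-4.2,-5.6,-7,-8.4,-9.8,-11.2,-12.6,-14]}'
python3 -m handwheel '{"offset":[[0,0,-0.3],[0,0,-0.8],[0,0,-1.5],[0,0,-1.55],[0,0,-1.55],[0,0,-1.55],[0,0,-1.55],[0,0,-1.55],[0,0,-1.55],[0,0,-1.55]],"roll":[-1.4,-1.4,-1.4,-1.4,-1.4,-1.4,-1.4,-1.4,-1.4,-1.4]}'
python3 - <<'E'
from h import *
d=snap('wrist','w24')
r=ctrl.get_obs()['tool_rot'];print(2*np.degrees(np.arctan2(r[1],r[0])),ctrl.get_obs()['tool_pos'])
strip('w24',235,145,320,235,'c24')
E
```

```text
t: 37.95
tool_pos: [0.6212, -0.2576, 0.2162]
tool_rot: [-3.139, -0.069, 0.004]
contact_force: [0.0, -0.3, 0.0]
opening: 0.0602
t: 38.95
tool_pos: [0.6211, -0.2559, 0.157]
tool_rot: [3.138, -0.151, 0.001]
contact_force: [1.2, 0.1, 0.7]
opening: 0.0603
-5.512078416491075 [ 0.62107033 -0.25591425  0.15687095]
rect c [ 622.9 -253. ] size [52.6 34.1] long axis deg 84.3
```

View pics/w24.png

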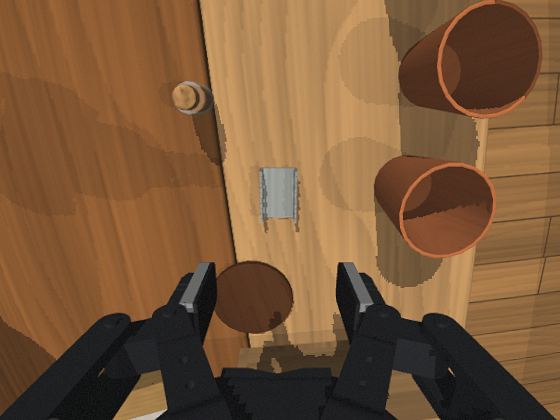

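View pics/c24.png

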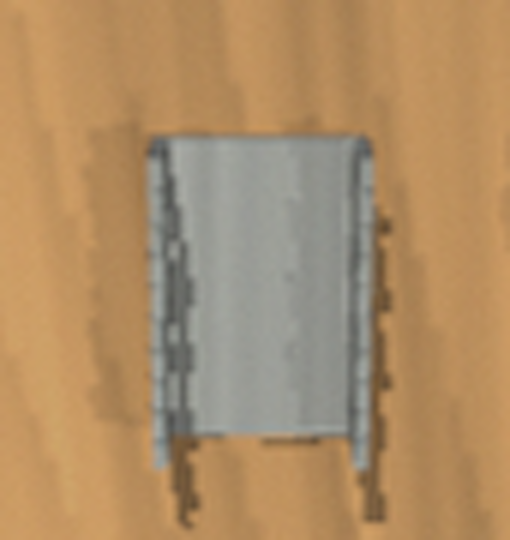

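Run:
```python
from h import *
d=load('w24');f=lambda x,y:(x/6+235,y/6+145)
P=np.array([onz(d,*f(*p),.02)[:2] for p in [(153,152),(160,468),(361,468),(367,153)]]);print(P.round(4),P.mean(0))
v=(P[1]+P[2]-P[0]-P[3]);print(np.degrees(np.arctan2(v[1],v[0])),np.linalg.norm(v)/2)
```

```text
[[ 0.6093 -0.2275]
 [ 0.6048 -0.2778]
 [ 0.6365 -0.2808]
 [ 0.6413 -0.2307]] [ 0.62298147 -0.25418547]
-95.28705319221243 0.05043673058404203
```

```bash
python3 -m handwheel '{"offset":[[0.05,0.06,-0.8],[0.05,0.06,-1.6],[0.05,0.06,-2.4],[0.05,0.06,-3],[0.05,0.06,-3.4],[0.05,0.06,-3.6],[0.05,0.06,-3.67],[0.05,0.06,-3.67],[0.05,0.06,-3.67],[0.05,0.06,-3.67]],"roll":[0,0,0,0,0,0,0,0,0,0]}' 60 60
python3 -m handwheel '{"offset":[[0,0,0],[0,0,0],[0,0,0],[0,0,0],[0,0,0],[0,0,0.2],[0,0,0.8],[0,0,1.8],[0,0,3],[0,0,4]],"roll":[0,0,0,0,0,0,0,0,0,0]}' 20 60
python3 - <<'E'
from h import *
d=snap('wrist','w25')
E
```

```text
t: 40.0
tool_pos: [0.6239, -0.254, 0.0113]
tool_rot: [3.137, -0.151, 0.003]
contact_force: [0.5, -0.3, 0.4]
opening: 0.0602
t: 41.0
tool_pos: [0.6226, -0.2533, 0.1715]
tool_rot: [-3.138, 0.151, 0.0]
contact_force: [1.5, 0.2, 0.5]
opening: 0.0322
```

View pics/w25.png

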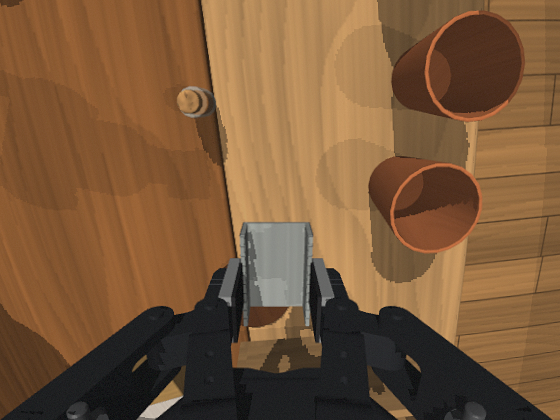

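```bash
python3 -m handwheel '{"offset":[[-0.2,0.5,0.7],[-0.7,1.4,1.2],[-1.2,2.3,1.2],[-1.7,3.2,1.2],[-2.2,4.1,1.2],[-2.7,5,1.2],[-3.2,5.9,1.2],[-3.7,6.8,1.2],[-4.2,7.7,1.2],[-4.6,8.6,1.2]],"roll":[1.4,2.8,4.2,5.6,7,8.4,9.8,11.2,12.6,14]}'
python3 -m handwheel '{"offset":[[0,0.8,0],[0,1.36,0],[0,1.36,0],[0,1.36,-0.5],[0,1.36,-1],[0,1.36,-1.5],[0,1.36,-1.65],[0,1.36,-1.65],[0,1.36,-1.65],[0,1.36,-1.65]],"roll":[1.4,1.4,1.4,1.4,1.4,1.4,1.4,1.4,1.4,1.4]}'
python3 - <<'E'
from h import *
d=snap('wrist','w26')
for i in range(2):
    ctrl.get_image('wrist')
    r=ctrl.get_obs()['tool_rot'];print(2*np.degrees(np.arctan2(r[1],r[0])),ctrl.get_obs()['tool_pos'])
a=cv2.imread('pics/w26.png');cv2.imwrite('pics/c26.png',cv2.resize(a[205:385,200:350],None,fx=4,fy=3,interpolation=cv2.INTER_CUBIC))
E
```

```text
t: 42.05
tool_pos: [0.4373, 0.0917, 0.217]
tool_rot: [-2.427, -1.994, 0.001]
contact_force: [0.5, 0.4, -0.6]
opening: 0.0319
t: 43.05
tool_pos: [0.4398, 0.1449, 0.1531]
tool_rot: [2.28, 2.159, 0.003]
contact_force: [0.7, -0.3, 0.0]
opening: 0.0322
86.8796153884868 [0.43962958 0.14494658 0.15285032]
86.8827318770795 [0.43951762 0.14496542 0.15267728]
```

View pics/c26.png

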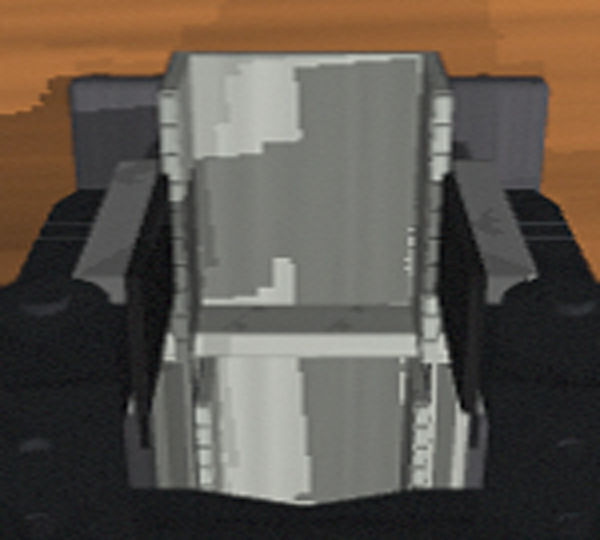

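```bash
python3 -m handwheel '{"offset":[[0,0,-0.09],[0.2,-0.01,-0.09],[0.45,-0.025,-0.09],[0.7,-0.04,-0.09],[0.95,-0.05,-0.09],[1.2,-0.065,-0.09],[1.45,-0.08,-0.09],[1.7,-0.09,-0.09],[1.95,-0.1,-0.09],[1.95,-0.1,-0.09]],"roll":[0,0,0,0,0,0,0,0,0,0]}'
python3 - <<'E'
from h import *
d=snap('wrist','w27');
for i in range(2):ctrl.get_image('wrist')
print(ctrl.get_obs()['tool_pos'],ctrl.get_obs()['contact_force'])
a=cv2.imread('pics/w27.png');cv2.imwrite('pics/c27.png',cv2.resize(a[185:385,200:350],None,fx=4,fy=3,interpolation=cv2.INTER_CUBIC))
E
```

```text
t: 44.2
tool_pos: [0.5171, 0.1407, 0.1473]
tool_rot: [-2.28, -2.158, 0.004]
contact_force: [-3.7, 0.3, 0.2]
opening: 0.0318
[0.51641789 0.14080919 0.14738771] [-4.99826758 -0.32178952  0.05035843]
```

View pics/c27.png

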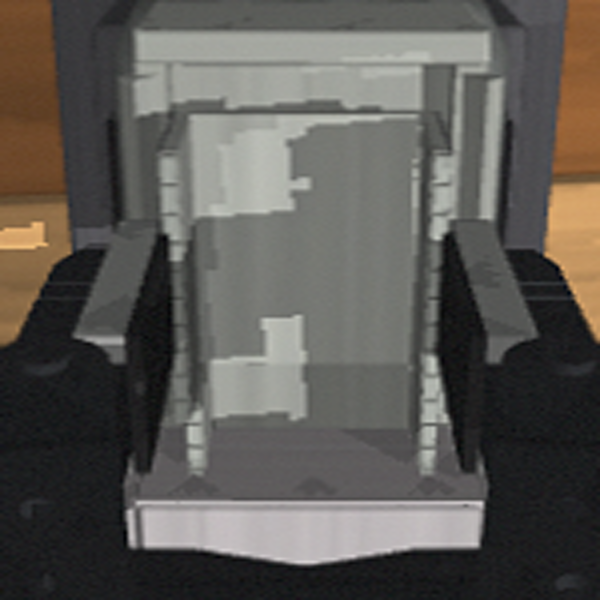

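```bash
python3 -m handwheel '{"offset":[[0.04,0,0],[0.04,0,-0.05],[0.04,0,-0.1],[0.04,0,-0.14],[0.04,0,-0.18],[0.04,0,-0.21],[0.04,0,-0.23],[0.04,0,-0.24],[0.04,0,-0.24],[0.04,0,-0.24]],"roll":[0,0,0,0,0,0,0,0,0,0]}'
python3 -m handwheel '{"offset":[[0,0,0],[0,0,0],[0,0,0],[0,0,0],[0,0,0.3],[0,0,1],[0,0,1.6],[-0.2,0,2],[-0.2,0,2],[-0.2,0,2]],"roll":[0,0,0,0,0,0,0,0,0,0]}' 60
python3 - <<'E'
from h import *
d=snap('wrist','w28');snap('scene','s28')
a=cv2.imread('pics/w28.png');cv2.imwrite('pics/c28.png',cv2.resize(a[140:380,200:350],None,fx=4,fy=2.5,interpolation=cv2.INTER_CUBIC))
a=cv2.imread('pics/s28.png');cv2.imwrite('pics/c29.png',cv2.resize(a[125:275,290:430],None,fx=4,fy=4,interpolation=cv2.INTER_CUBIC))
E
```

```text
t: 45.35
tool_pos: [0.5179, 0.1411, 0.1406]
tool_rot: [-2.28, -2.16, 0.002]
contact_force: [-11.3, -0.8, 10.9]
opening: 0.0323
t: 46.35
tool_pos: [0.5108, 0.1409, 0.2189]
tool_rot: [2.28, 2.16, 0.002]
contact_force: [0.6, 0.8, -0.3]
opening: 0.0601
```

View pics/c28.png

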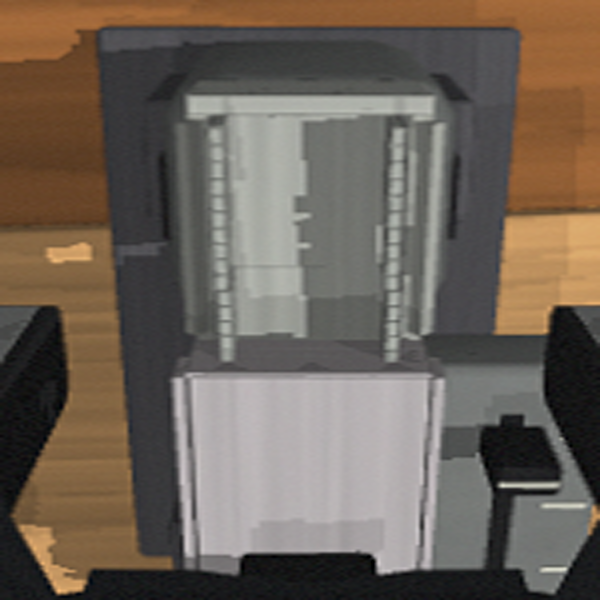

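View pics/c29.png

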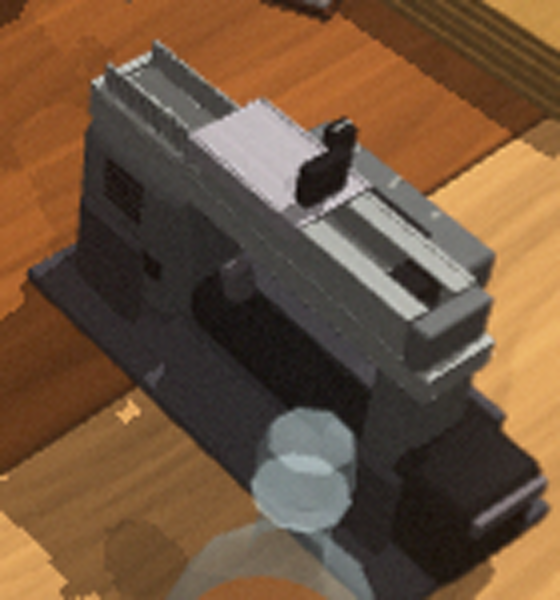

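```bash
python3 -m handwheel '{"offset":[[0,0,0],[0,0,0],[0,0,0],[0,0,-0.4],[0,0,-0.8],[0,0,-1.2],[0,0,-1.5],[0,0,-1.65],[0,0,-1.72],[0,0,-1.75]],"roll":[0,0,0,0,0,0,0,0,0,0]}' 15
python3 -m handwheel '{"offset":[[0,0,-0.02],[0,0,-0.04],[0,0,-0.04],[0,0,0],[0,0,0.2],[0,0,0.5],[0,0,1],[0,0,1.5],[0,0,1.7],[0,0,1.7]],"roll":[0,0,0,0,0,0,0,0,0,0]}' 15
```

```text
t: 47.45
tool_pos: [0.51, 0.1409, 0.1502]
tool_rot: [-2.28, -2.159, 0.004]
contact_force: [-10.0, -1.8, 15.0]
opening: 0.015
t: 48.45
tool_pos: [0.5116, 0.141, 0.2185]
tool_rot: [2.279, 2.159, 0.005]
contact_force: [-0.0, -0.3, -0.6]
opening: 0.0152
```

```bash
python3 -m handwheel '{"offset":[[0.3,0,0.2],[0.6,0,0.2],[0.9,0,0.2],[1.2,0,0.2],[1.5,0,0.2],[1.8,-0.1,0.2],[2.1,-0.1,0.2],[2.4,-0.12,0.2],[2.7,-0.15,0.2],[3.03,-0.15,0.2]],"roll":[-1.4,-2.8,-4.2,-5.6,-7,-8.4,-9.8,-11.2,-12.6,-14]}' 40
python3 -m handwheel '{"offset":[[0,0,0],[0,0,0],[0,0,0],[0,0,0],[0,0,0],[0,0,0],[0,0,0],[0,0,0],[0,0,0],[0,0,0]],"roll":[-1,-1,-1,-1,-1,-1,-1,-1,-1,-1]}'
python3 - <<'E'
from h import *
d=snap('wrist','w30')
r=ctrl.get_obs()['tool_rot'];print(2*np.degrees(np.arctan2(r[1],r[0])),ctrl.get_obs()['tool_pos'])
E
```

```text
t: 49.45
tool_pos: [0.6315, 0.1347, 0.2226]
tool_rot: [3.141, 0.069, -0.004]
contact_force: [0.3, -0.1, 0.1]
opening: 0.0402
t: 50.45
tool_pos: [0.6317, 0.1349, 0.2245]
tool_rot: [-3.14, 0.085, 0.0]
contact_force: [-0.6, -0.5, 0.0]
opening: 0.04
356.8859082783843 [0.63176231 0.1349295  0.22452609]
```

View pics/w30.png

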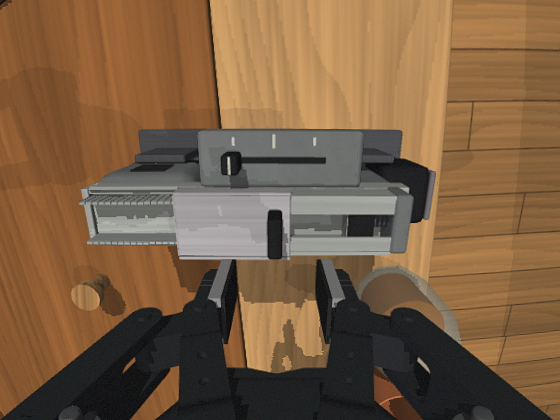

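```bash
python3 -m handwheel '{"offset":[[0,0,-0.6],[0,0,-1.2],[0,0,-1.36],[0,0,-1.36],[0,0,-1.36],[0,0,-1.36],[0,0,-1.36],[0,0,-1.36],[0,0,-1.36],[0,0,-1.36]],"roll":[0,0,0,0,0,0,0,0,0,0]}' 40 30
python3 -m handwheel '{"offset":[[0,0,0],[0,0,0],[0,0,0],[0,0,0],[0,0,0],[0,0,0],[-0.2,0.01,0],[-0.5,0.03,0],[-0.8,0.04,0],[-1,0.054,0]],"roll":[0,0,0,0,0,0,0,0,0,0]}' 0 30
python3 -m handwheel '{"offset":[[-0.2,0.01,0],[-0.4,0.02,0],[-0.6,0.03,0],[-0.75,0.04,0],[-0.88,0.047,0],[-0.98,0.05,0],[-1.02,0.055,0],[-1.05,0.055,0],[-1.05,0.055,0],[-1.05,0.055,0]],"roll":[0,0,0,0,0,0,0,0,0,0]}'
```

```text
t: 51.5
tool_pos: [0.6318, 0.1349, 0.1703]
tool_rot: [-3.14, 0.085, -0.0]
contact_force: [0.1, -0.4, 0.1]
opening: 0.0395
t: 52.5
tool_pos: [0.5908, 0.1373, 0.1702]
tool_rot: [-3.14, 0.085, -0.002]
contact_force: [2.8, 1.9, -0.6]
opening: 0.0091
t: 53.5
tool_pos: [0.5508, 0.1395, 0.1703]
tool_rot: [-3.14, 0.086, -0.004]
contact_force: [6.9, 3.3, -2.8]
opening: 0.009
```

```bash
python3 -m handwheel '{"offset":[[-0.03,0,0],[-0.06,0,0],[-0.08,0,0],[-0.08,0,0],[-0.08,0,0],[-0.08,0,0],[-0.08,0,0],[-0.08,0,0],[-0.08,0,0],[-0.08,0,0]],"roll":[0,0,0,0,0,0,0,0,0,0]}'
python3 -m handwheel '{"offset":[[0.05,0,0],[0.05,0,0],[0.05,0,0],[0.05,0,0],[0.05,0,0.6],[0.05,0,1.2],[0.3,-0.3,2],[0.45,-0.8,2.5],[0.45,-0.95,2.5],[0.45,-0.95,2.5]],"roll":[0,0,0,0,0,0,0,0,0,0]}' 40
python3 - <<'E'
from h import *
d=snap('wrist','w31')
r=ctrl.get_obs()['tool_rot'];print(2*np.degrees(np.arctan2(r[1],r[0])),ctrl.get_obs()['tool_pos'])
a=cv2.imread('pics/w31.png');cv2.imwrite('pics/c31.png',cv2.resize(a[60:210,150:480],None,fx=2.4,fy=2.4,interpolation=cv2.INTER_CUBIC))
E
```

```text
t: 54.5
tool_pos: [0.5506, 0.1395, 0.1704]
tool_rot: [-3.139, 0.086, -0.017]
contact_force: [17.6, 4.3, -9.3]
opening: 0.0091
t: 55.5
tool_pos: [0.5642, 0.1008, 0.2696]
tool_rot: [-3.14, 0.087, 0.001]
contact_force: [-0.3, 0.7, -0.4]
opening: 0.0399
356.8448504380244 [0.56360947 0.10127654 0.26842869]
```

View pics/c31.png

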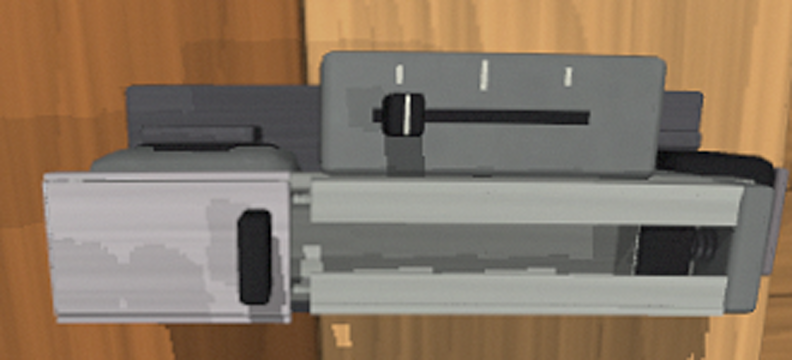

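```bash
python3 - <<'E'
from h import *
d=load('w31');f=lambda x,y:(x/2.4+150,y/2.4+60)
g=onz(d,*f(406,115),.157);m=onz(d,*f(484,75),.132)
u=np.array([np.cos(np.radians(-3.1)),np.sin(np.radians(-3.1))])
t=onz(d,*f(255,257),.182)
print(g,(g-m)[:2]@u+.03,'tab',t,(t[:2]-[.4853,.1426])@u-.066)
E
python3 -m handwheel '{"offset":[[0.5,1,0],[0.98,1.97,-0.4],[0.98,1.97,-1],[0.98,1.97,-1.6],[0.98,1.97,-2.2],[0.98,1.97,-2.7],[0.98,1.97,-2.95],[0.98,1.97,-3.03],[0.98,1.97,-3.03],[0.98,1.97,-3.03]],"roll":[0,0,0,0,0,0,0,0,0,0]}' 40 20
python3 -m handwheel '{"offset":[[0,0,0],[0,0,0],[0,0,0],[0,0,0],[0,0,0],[0,0,0],[0,0,0],[0,0,0],[0,0,0],[0,0,0]],"roll":[0,0,0,0,0,0,0,0,0,0]}' 0 30
```

```text
[0.60163979 0.17997737 0.157     ] -0.00042147650732381886 tab [0.55112961 0.14046964 0.182     ] -0.00015151059494496188
t: 56.55
tool_pos: [0.6043, 0.1803, 0.1501]
tool_rot: [-3.14, 0.085, -0.003]
contact_force: [-0.0, -0.0, 0.3]
opening: 0.0399
t: 57.55
tool_pos: [0.6043, 0.1802, 0.1502]
tool_rot: [-3.14, 0.086, -0.002]
contact_force: [-1.7, 0.8, 5.9]
opening: 0.0104
```

```bash
python3 -m handwheel '{"offset":[[0.1,0,0],[0.2,-0.01,0],[0.3,-0.02,0],[0.4,-0.02,0],[0.5,-0.03,0],[0.6,-0.03,0],[0.66,-0.04,0],[0.69,-0.04,0],[0.69,-0.04,0],[0.69,-0.04,0]],"roll":[0,0,0,0,0,0,0,0,0,0]}'
python3 -m handwheel '{"offset":[[0,0,0],[0,0,0],[0,0,0],[0,0,0],[0,0,0.4],[0,0,1],[-0.8,-0.6,2],[-1.2,-1.4,2.8],[-1.6,-1.9,3],[-1.6,-1.9,3]],"roll":[0,0,0,0,0,0,0,0,0,0]}' 40
python3 - <<'E'
from h import *
d=snap('wrist','w32')
r=ctrl.get_obs()['tool_rot'];print(2*np.degrees(np.arctan2(r[1],r[0])),ctrl.get_obs()['tool_pos'])
a=cv2.imread('pics/w32.png');cv2.imwrite('pics/c32.png',cv2.resize(a[60:210,150:480],None,fx=2.4,fy=2.4,interpolation=cv2.INTER_CUBIC))
E
```

```text
t: 58.55
tool_pos: [0.6322, 0.1786, 0.1502]
tool_rot: [-3.14, 0.086, -0.004]
contact_force: [-0.1, 0.4, 3.7]
opening: 0.0107
t: 59.55
tool_pos: [0.5678, 0.1006, 0.2743]
tool_rot: [3.14, -0.089, 0.012]
contact_force: [1.1, 0.5, 0.5]
opening: 0.0401
356.78384053696874 [0.56780549 0.10168259 0.27220154]
```

View pics/c32.png

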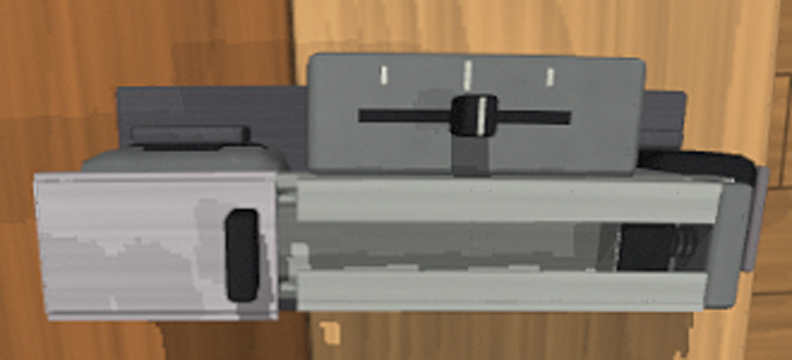

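Run:
```python
from h import *
d=load('w32');f=lambda x,y:(x/2.4+150,y/2.4+60)
u=np.array([np.cos(np.radians(-3.1)),np.sin(np.radians(-3.1))])
m=onz(d,*f(467.5,76),.132);l=onz(d,*f(384,75),.132)
for x in (480,482,484):
    g=onz(d,*f(x,116),.157);print(g,(g-m)[:2]@u+.03,(g-l)[:2]@u)
t=onz(d,*f(242.5,255),.182);print((t[:2]-[.4853,.1426])@u-.066)
s=snap('scene','s32');snap('top','t32')
```

```text
[0.6315665  0.17826667 0.157     ] 0.029493608928567793 0.029593903847154688
[0.63223669 0.17823619 0.157     ] 0.03016446951360608 0.030264764432192975
[0.63290709 0.17820578 0.157     ] 0.030835532051804684 0.03093582697039158
8.0906770141137e-06
```

View pics/s32.png

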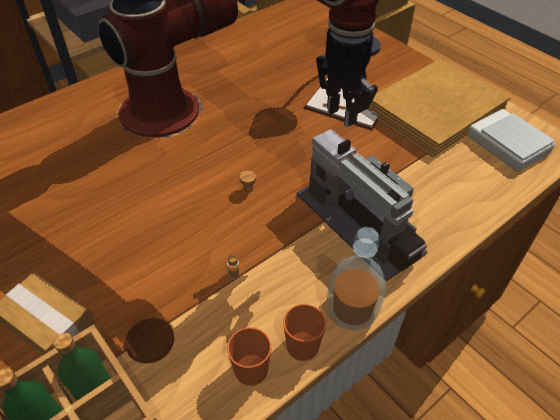

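View pics/t32.png

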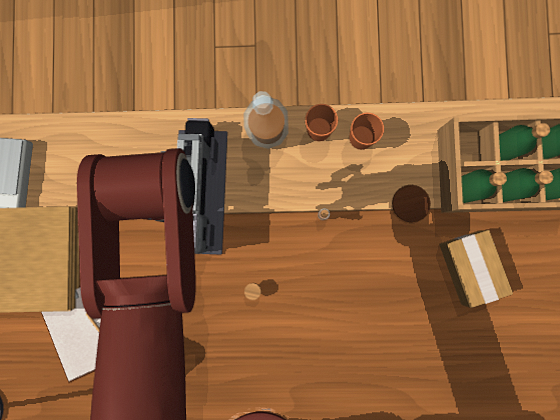

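Run:
```python
from h import *
print(ctrl.get_obs()['contact_force']); print(ctrl.finish_job())
```

```text
[ 0.61491807  0.09586128 -1.42674276]
the job is handed in; nothing more can be done
None
```

I reloaded the stapler with all four strips and handed the job in at about 60 s of the 200 s allowed. The hand-in gives no verdict.

- **Order of work:** I locked the selector with the cover shut, then opened the cover. I loaded the strips one at a time over the nose lip, pressing each to the floor before letting go. Then I shut the cover fully and set the selector to the middle line.
- **Cover and selector:** In the last wrist picture the selector measured about 0.030 m, within 1 mm of the middle line. The cover measured about 0.000 m.
- **Strips:** Before the cover was shut, the view into the channel showed the loaded strips end to end, flat and in line. A press on the front strip put its top at about 150 mm, the height expected for a strip lying flat. The other three I judged flat only from the pictures and the press forces as they were loaded.
- **Bystanders:** The final scene and top pictures show the decanter, cups, vial, coaster and stopper still standing. I compared these by eye only.
- **Robot:** At hand-in the robot was clear of everything.

**One disagreement:** My first fix of the nose position from the cover tab differed by 3.5 mm from the other marks. The cover had started about 3.5 mm open, and the lip seen directly after opening confirmed the other marks, so I used those. The grip held throughout, and I saw no strip knocked aside.

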